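# Lift a glued house front with a spatula and start its curing lamp

## Task

The little wooden house front in the shallow gluing tray is freshly glued, so do not touch it with the gripper: slide the spatula under it, pushing it up to the stop bar if it slides, without pressing or shoving hard, and lift it clear. Set it down without dropping it, windows up and eaves towards the lamp housing, centred and square on the two rails of the curing stand, draw the spatula out, then press the start button fully down and let it spring back. In the end the spatula lies flat on its blade on the table, clear of the tray and the stand; leave the other things where they are.

Things in the scene. Friction and masses are not known exactly. Their poses are not given: they have to be found in the camera images.
- front: miniature wooden house front: flat panel 100 (x) x 130 (y) x 7 mm (trims to 11), about 100 g, windows and door up, too wide to grip. Origin: centre of underside, z up. +x edge (dark eaves strip) faces the stop bar, -x edge (sill) the near rim. Under both these edges runs a bevel, 4 wide and rising 2, where a thin blade can start; else it lies flat
- tray: shallow gluing tray, fixed: grey floor 230 (x) x 190 (y) mm, 12 above the table, wooden rim all round, 8 wide and 10 high above the floor: a blade must come in over the near (-x) rim nose down, then level out. Origin: centre of underside. A wooden stop bar 10 wide, 12 high is fixed across the tray (along y) 5 to 55 mm beyond the house front's +x edge: its place is not given, see or feel it
- spatula: broad cranked steel spatula, dark wooden handle, 150 g, standing on its blade. Origin: centre of the blade's underside, +x to the tip, z up. Blade x -50 to 50 mm, 70 wide, 2 thick, thinning over the last 20 to 0.6 at the tip. Shank rises from x -40 to -74; handle is a bar from x -75 to -175, 24 wide (y), 22 high, its axis 48 above the blade's underside
- spatula_grip (a point): point on the handle's axis to grip, 100 behind the blade's centre and 48 above the blade's underside; axes of the spatula
- spatula_tip (a point): middle of the blade's front edge, underside; axes of the spatula
- stand: grey curing stand, fixed. Origin: on the table below the rails' middle; +x from its open front to the lamp housing. Two aluminium rails x -60 to 60 mm, 20 wide, centred at y -55 and 55, tops 40 above the table; between them a free channel 90 wide, floor at 10. Housing 160 wide, 95 tall, x 70 to 115, hood out to x 52 at 90 high. Pad 20 high with the start button at its -y side
- rails (a point): middle point between the tops of the two rails, 40 above the table; axes of the stand. The origin of the house front belongs here, its +x towards the housing
- start_top (a point): centre of the top of the start button, a round push button of diameter 28, 42 above the table when released; pressed straight down
- start (a joint): travel of the start button: 0 released, 0.006 m fully down; it springs back (5 N fully down)
- glue: bystander: white glue bottle, diameter 40, 110 tall; origin: centre of its underside
- tape: bystander: roll of masking tape lying flat, outer diameter 84, 22 tall; origin: centre of its underside
- pencil: bystander: wooden pencil, 150 long, 8 thick; origin: centre of its underside
- mug: bystander: mug, diameter 80, 95 tall; origin: centre of its underside
- screwdriver: bystander: screwdriver, 170 long, lying; origin at its middle
- offcut: bystander: wooden offcut 60 x 40 x 20; origin: centre of its underside
- jar: bystander: closed glass jar, diameter 56, 65 tall; origin: centre of its underside
- eaves (a point): middle of the house front's eaves edge (+x edge), underside level, 50 from its origin
Not all that is in view belongs to the job. There is more than one size of the front; the job needs the middle-sized.

How it is judged:
By the outcome, as a careful person would: the job done as asked, in the order asked, and still so for the second after the job is handed in, with the robot touching nothing.
It also fails if it takes over 72 s, if anything falls off the work surface, if the arm or the gripper's body presses on something with over 40 N, if the wrist force passes 120 N, or if a joint passes its speed limit or range.

## Robot

A 6-joint arm with a two-finger parallel gripper is mounted at the origin on the work surface. World frame = base frame: x ahead of the robot, y to its left, z up, the work surface at z = 0. Lengths are in m, angles in degrees, forces in N, time in s.
With the tool pointing down it reaches from about 0.375 to 0.925 m from the base axis. Payload 5.7 kg.
Tool frame: the origin (TCP) lies midway between the tips of the shut fingers; the grasp point (between the pads) lies 19 mm behind it; x points along the fingers, z is the direction in which the jaws open and shut, and the axes are right-handed (so a half turn about x gives the same grasp; the last joint's range is limited). The gripper opens to 85 mm and grips with 20 to 120 N. Pads are 22 mm wide; open, the fingers measure 114 mm over their backs; the gripper's body (76 mm by 85 mm) begins 54 mm behind the grasp point. The pads swing forward as they close: fully open they stand 13 mm farther back than shut.
Start: joints at [-79.36, 20.558, 86.54, -0, 72.909, -6.595], TCP at [0.178, -0.573, 0.231] pointing down, gripper open.
Joint ranges: [-170.27, 170.27], [-57.76, 135], [12.27, 136.19], [-55.21, 235.2], [11.17, 155.16], [-170.74, 170.74]. Speed limits (degrees/s): [136.94, 136.94, 180, 180, 180, 180].

## Interface

Orientations are given as [roll, pitch, yaw] about the fixed x, y, z axes, in that order (R = Rz(yaw) Ry(pitch) Rx(roll)).
In Python, from rig import monitor, imaging, hand_in gives the robot as it stands.
- The arm moves only by the tool servo_tool, never from a script. Its argument "increments" is a list of rows, each an object with "gripper": the closure, from 0 (fully open) to 1 (shut); "dp": the shift along the tool's x, y, z in mm, a list of three; "roll": the turn about the tool's x in degrees. In form: [{"gripper": gripper, "dp": [tx, ty, tz], "roll": roll}, ...]. A call has 1 to 5 rows; each row is the pose to reach, as a shift and turn from the pose commanded when the call began, along the tool's axes at that moment; what a row does not reach only later rows make up. A row lasts 1/12 s, in which the tool goes at most 41.7 mm and 7.16 degrees, less where a joint would pass 70% of its speed; a pose out of reach is approached as far as the arm can. A call with a gripper value outside its range is refused whole. The fingers move at their own pace and stop on an object; "squeeze" is the grip in N (left out, the last holds). Time passes only in rows, so rows that repeat a pose let the fingers close. It gives the time, the measured TCP pose, the force and the opening at its end, in the units of the state.
- monitor.get_state(): the state, without advancing time (a new reading comes with each control period).
- imaging.snapshot(name): name is "scene" or "top" or "wrist"; returns a dict with "color" (400x640x3 uint8, red, green, blue), "mtx" (3x3 intrinsics, pixels), "k1" (the pictures are not rectified: a ray, as slopes to the right and down, at radius r is drawn at 1 + k1 r^2 times it, then the intrinsics apply), "R" (3x3) and "t" (3): a world point X has camera coordinates R X + t; the wrist camera has in their place "tool_from_camera" (4x4, takes a point from camera to tool coordinates, whose origin is the TCP and whose axes are the tool frame's). Camera axes: x right, y down, z forward; pixel columns grow to the right and rows downward; lengths in m; the calibration is good to about 2 mm. A picture is of the moment at which its call begins: read the wrist's pose just before it. There is no depth.
- hand_in(): hands the job in, once; it reports no verdict.
The state is a dict: "t": time; "qpos": joint angles; "joint_velocities": joint speeds; "effort": joint torques, N m; "eef_pos": TCP position; "tcp_rot": TCP orientation; "contact_force": force on the tool from outside, world axes, zero at the start; "ft_torque": the same for the moment, N m; "finger_gap": finger opening in m.
Only numpy, scipy, OpenCV 4.12 (cv2) and the standard library are available. Lean on these libraries where they do the work, as an engineer would, in place of code of your own. Each camera call takes 0.05 s, during which the arm holds its last target.

## Working session

There is one attempt and no reset: what is moved stays moved. The work goes in short steps, Python scripts to look and compute and a tool call to move; the robot and the scene stay as the last step left them, time stands still between calls to the robot, and variables do not carry over. Pictures are saved under pics/ and viewed, and the job is handed in when it is done.

Besides the shell and the picture viewer there is one more tool, called after "Call:" by a JSON object that holds its "method" and its "body", one argument or row to a line. servo_tool: Moves the arm, as the interface text tells. Its arguments: {"type":"object","properties":{"increments":{"type":"array"},"squeeze":{"type":"number"}},"required":["increments"]}

```bash
ls; mkdir -p pics
python3 - <<'E'
from rig import monitor, imaging
import cv2, numpy as np
s=monitor.get_state(); print(s)
for n in("scene","top","wrist"):
    d=imaging.snapshot(n); cv2.imwrite(f"pics/{n}0.png",d["color"][:,:,::-1])
    np.savez(f"{n}0.npz",**d)
    print(n,{k:np.round(v,4).tolist() for k,v in d.items() if k!="color"})
E
```

```text
pics
{'t': 0.0, 'qpos': array([-7.93587081e+01,  2.05997020e+01,  8.66014948e+01,  7.64634341e-04,
        7.29099632e+01, -6.59473690e+00]), 'joint_velocities': array([-0.00620644,  0.09579451,  0.00630358, -0.07635302,  0.07173515,
       -0.05185327]), 'effort': array([ 3.52161624e-03, -5.27612543e+01, -2.78619593e+01,  3.01851242e-04,
        1.33324228e-02, -6.84906382e-06]), 'eef_pos': array([ 0.17764947, -0.57234796,  0.2304186 ]), 'tcp_rot': array([173.028777  ,  89.88883757, 100.26458038]), 'contact_force': array([-0.45287691,  0.082598  ,  0.47110811]), 'ft_torque': array([-0.01617017,  0.06340363,  0.06760676]), 'finger_gap': 0.08549154552026635}
scene {'mtx': [[424.5589, 0.0, 319.9202], [0.0, 424.5589, 195.9765], [0.0, 0.0, 1.0]], 'k1': -0.1107, 'R': [[0.2793, 0.9601, -0.0141], [0.5486, -0.1716, -0.8183], [-0.788, 0.2208, -0.5747]], 't': [-0.1572, -0.2299, 1.7315]}
top {'mtx': [[364.0306, 0.0, 314.4333], [0.0, 364.0306, 196.1053], [0.0, 0.0, 1.0]], 'k1': -0.0537, 'R': [[0.011, -0.9996, -0.0253], [-0.9889, -0.0071, -0.1486], [0.1484, 0.0266, -0.9886]], 't': [0.0195, 0.5431, 1.015]}
wrist {'mtx': [[276.6572, 0.0, 320.4847], [0.0, 276.6572, 197.3178], [0.0, 0.0, 1.0]], 'k1': -0.0367, 'tool_from_camera': [[-0.0004, -0.2852, 0.9585, -0.1431], [0.0012, -0.9585, -0.2852, 0.0721], [1.0, 0.001, 0.0007, 0.0006], [0.0, 0.0, 0.0, 1.0]]}
```

View pics/scene0.png

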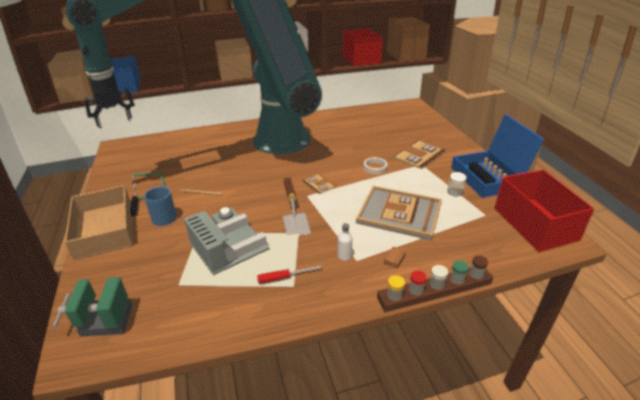

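View pics/top0.png

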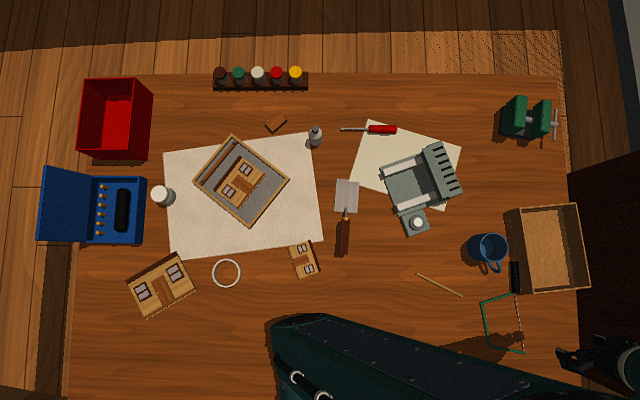

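View pics/wrist0.png

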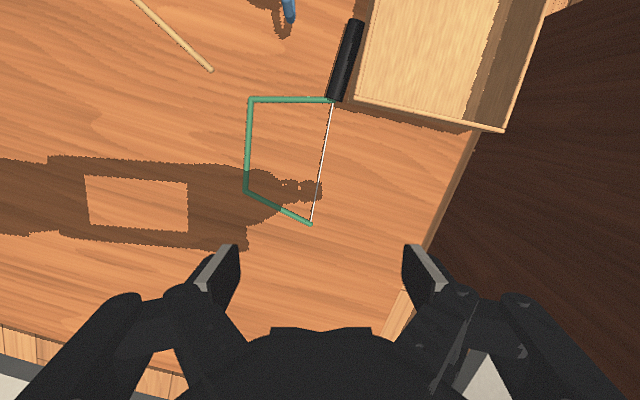

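```bash
cat > h.py <<'E'
import numpy as np, cv2
from scipy.spatial.transform import Rotation as Rn
def undist(d,px):
    K=d["mtx"]; k=float(d["k1"])
    px=np.atleast_2d(np.array(px,float))
    u=cv2.undistortPoints(px.reshape(-1,1,2),np.array(K),np.array([k,0,0,0,0.]))
    return u.reshape(-1,2)
def campose(d,s=None):
    if "R" in d: R=np.array(d["R"]);return R,np.array(d["t"])
    T=np.array(d["tool_from_camera"]); Rt=d["Rt"]; p=d["pt"]
    Rw=Rt@T[:3,:3]; c=Rt@T[:3,3]+p
    return Rw.T,-Rw.T@c
def ray(d,px,z):
    R,t=campose(d); u=undist(d,px); c=-R.T@t
    z=np.broadcast_to(z,len(u)); out=[]
    for (a,b),zz in zip(u,z):
        v=R.T@np.array([a,b,1]); out.append(c+v*(zz-c[2])/v[2])
    return np.array(out)
def proj(d,X):
    R,t=campose(d); X=np.atleast_2d(X)
    p,_=cv2.projectPoints(X.astype(float),cv2.Rodrigues(R)[0],t,np.array(d["mtx"]),np.array([float(d["k1"]),0,0,0,0]))
    return p.reshape(-1,2)
def snap(name,tag):
    from rig import monitor,imaging
    s=monitor.get_state(); d=dict(imaging.snapshot(name))
    d["Rt"]=Rn.from_euler("xyz",s["tcp_rot"],degrees=True).as_matrix(); d["pt"]=s["eef_pos"]
    np.savez(tag+".npz",**d); cv2.imwrite(f"pics/{tag}.png",d["color"][:,:,::-1]); return d,s
def load(tag): return dict(np.load(tag+".npz"))
def crop(tag,x0,y0,x1,y1,f,out,grid=20):
    im=cv2.imread(f"pics/{tag}.png")[y0:y1,x0:x1]
    im=cv2.resize(im,None,fx=f,fy=f,interpolation=cv2.INTER_CUBIC)
    for x in range((x0//grid+1)*grid,x1,grid):
        cv2.line(im,((x-x0)*f,0),((x-x0)*f,8),(255,0,255),1); cv2.putText(im,str(x),((x-x0)*f+2,10),0,.35,(255,0,255),1)
    for y in range((y0//grid+1)*grid,y1,grid):
        cv2.line(im,(0,(y-y0)*f),(8,(y-y0)*f),(255,0,255),1); cv2.putText(im,str(y),(10,(y-y0)*f+4),0,.35,(255,0,255),1)
    cv2.imwrite(f"pics/{out}.png",im)
E
python3 - <<'E'
from h import *
crop("top0",180,120,330,220,5,"c_tray")
crop("top0",320,110,470,250,5,"c_stand")
E
```

```text
(no output)
```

View pics/c_tray.png

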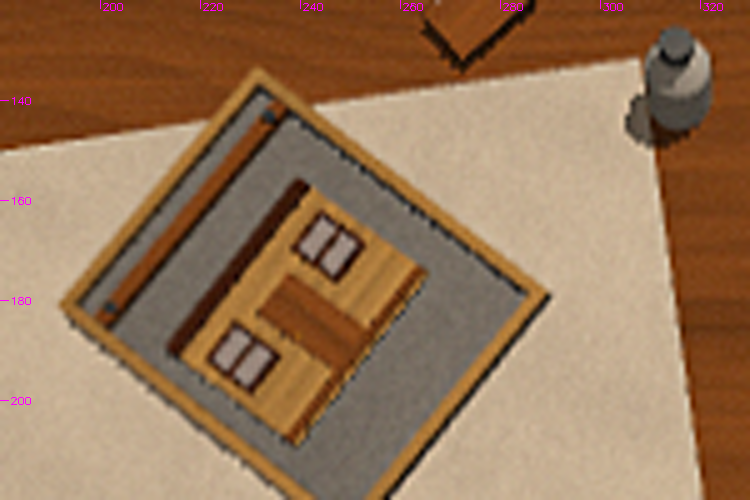

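View pics/c_stand.png

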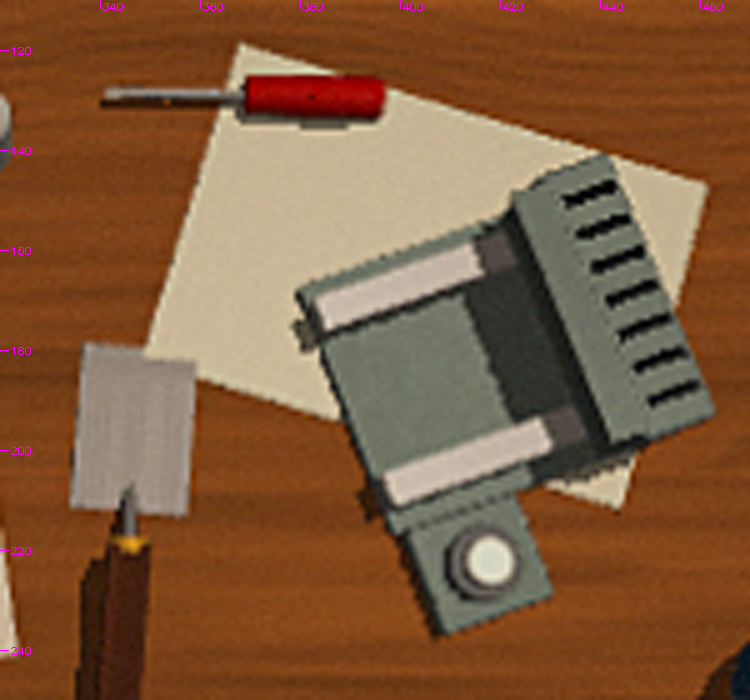

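```bash
cat > fit.py <<'E'
from h import *
from scipy.optimize import least_squares
def fit(d,local,px,p0):
    local=np.array(local,float)/1000; px=np.array(px,float)
    def W(p):
        c,s=np.cos(p[2]),np.sin(p[2])
        return np.c_[p[0]+c*local[:,0]-s*local[:,1],p[1]+s*local[:,0]+c*local[:,1],local[:,2]]
    r=least_squares(lambda p:(proj(d,W(p))-px).ravel(),p0)
    return r.x[:2].round(4),np.degrees(r.x[2]).round(2),np.abs(r.fun).max().round(2)
E
python3 - <<'E'
from fit import *
d=load("top0")
c=lambda L,ox,oy:[(ox+a/5,oy+b/5) for a,b in L]
t=c([(257,68),(60,303),(550,297)],180,120)+[(250,228)]
print("tray",fit(d,[(123,-103,22),(123,103,22),(-123,-103,22),(-123,103,22)],t,[.6,.2,.8]))
f=c([(305,182),(172,352),(425,272),(297,443)],180,120)
print("front",fit(d,[(50,-65,21),(50,65,21),(-50,-65,21),(-50,65,21)],f,[.6,.2,.8]))
print("bar",ray(d,c([(278,105),(105,320)],180,120),.024))
s=c([(85,343),(197,360),(188,515),(70,508)],320,110)
print("spat",fit(d,[(50,35,0),(50,-35,0),(-50,-35,2),(-50,35,2)],s,[.6,-.1,0]))
print("handle end",ray(d,[(342,256)],.05))
r=c([(315,298),(325,330),(385,480),(398,508),(478,243),(552,430),(485,272),(545,417)],320,110)
r=c([(315,298),(325,330),(385,480),(398,508)],320,110)
print("stand",fit(d,[(-60,65,40),(-60,45,40),(-60,-45,40),(-60,-65,40)],r,[.6,-.3,-1]))
print("btn",ray(d,c([(490,560)],320,110),.042))
E
```

```text
tray (array([0.594 , 0.2472]), np.float64(52.2), np.float64(4.29))
front (array([0.5862, 0.2487]), np.float64(54.42), np.float64(1.2))
bar [[0.71339227 0.2668702  0.024     ]
 [0.5797564  0.36594613 0.024     ]]
spat (array([ 0.5494, -0.0724]), np.float64(-4.81), np.float64(1.01))
handle end [[ 0.37221605 -0.0550115   0.05      ]]
stand (array([ 0.5815, -0.2541]), np.float64(-69.57), np.float64(0.86))
btn [[ 0.47000973 -0.27260304  0.042     ]]
```

```bash
cat > go.py <<'E'
from h import *
import sys
# usage: go.py x y z yaw(spatula dir; tool y=-dir)  -> total dp, roll ; from measured pose
def plan(x,y,z,yaw,s=None):
    from rig import monitor
    s=s or monitor.get_state()
    R=Rn.from_euler("xyz",s["tcp_rot"],degrees=True).as_matrix()
    cur=np.degrees(np.arctan2(-R[1,1],-R[0,1]))
    dp=R.T@(np.array([x,y,z])-s["eef_pos"])*1000
    dy=(yaw-cur+180)%360-180
    print("t %.2f pos %s yaw %.2f gap %.4f F %s"%(s["t"],s["eef_pos"].round(4),cur,s["finger_gap"],s["contact_force"].round(1)))
    print("q",s["qpos"].round(1)," xaxis",R[:,0].round(4))
    print("dp",dp.round(1),"roll",round(-dy,2),"n>=",np.ceil(max(np.linalg.norm(dp)/41.7,abs(dy)/7.16)))
if __name__=="__main__": plan(*map(float,sys.argv[1:5]))
E
python3 go.py 0.45 -0.064 0.2 -5
```

```text
t 0.15 pos [ 0.1777 -0.5725  0.2306] yaw -162.77 gap 0.0854 F [0.5 0.1 0.8]
q [-79.4  20.6  86.6   0.   72.9  -6.6]  xaxis [-2.0e-04  1.5e-03 -1.0e+00]
dp [  31.3  410.7 -405. ] roll -157.77 n>= 23.0
```

Call:
{"method": "servo_tool", "body": {
  "increments": [
    {"gripper": 0, "dp": [31, 411, -405], "roll": -150},
    {"gripper": 0, "dp": [31, 411, -405], "roll": -150},
    {"gripper": 0, "dp": [31, 411, -405], "roll": -150},
    {"gripper": 0, "dp": [31, 411, -405], "roll": -150},
    {"gripper": 0, "dp": [31, 411, -405], "roll": -150}
  ]
}}

```text
t: 0.57
eef_pos: [0.2763, -0.3877, 0.2198]
tcp_rot: [132.2, 90.0, 95.5]
contact_force: [1.0, -0.9, -0.3]
finger_gap: 0.0855
```

```bash
python3 go.py 0.45 -0.064 0.2 -5
```

```text
t 0.57 pos [ 0.2763 -0.3877  0.2198] yaw -126.65 gap 0.0855 F [ 1.  -0.9 -0.3]
q [-62.9  11.  102.2   0.   66.8 -26.2]  xaxis [-1.e-04  6.e-04 -1.e+00]
dp [ 19.9 363.4 -53.9] roll -121.65 n>= 17.0
```

Call:
{"method": "servo_tool", "body": {
  "increments": [
    {"gripper": 0, "dp": [19.9, 363, -54], "roll": -121},
    {"gripper": 0, "dp": [19.9, 363, -54], "roll": -121},
    {"gripper": 0, "dp": [19.9, 363, -54], "roll": -121},
    {"gripper": 0, "dp": [19.9, 363, -54], "roll": -121},
    {"gripper": 0, "dp": [19.9, 363, -54], "roll": -121}
  ]
}}

```text
t: 0.98
eef_pos: [0.3756, -0.2049, 0.2088]
tcp_rot: [0.2, 90.0, -0.6]
contact_force: [0.8, -0.4, 0.7]
finger_gap: 0.0857
```

```bash
python3 go.py 0.45 -0.064 0.2 -5
```

```text
t 0.98 pos [ 0.3756 -0.2049  0.2088] yaw -90.82 gap 0.0857 F [ 0.8 -0.4  0.7]
q [-37.9   7.7 108.3   0.   64.  -37.1]  xaxis [ 2.e-04 -0.e+00 -1.e+00]
dp [  8.8 142.   72.4] roll -85.82 n>= 12.0
```

Call:
{"method": "servo_tool", "body": {
  "increments": [
    {"gripper": 0, "dp": [8.8, 142, 72], "roll": -86},
    {"gripper": 0, "dp": [8.8, 142, 72], "roll": -86},
    {"gripper": 0, "dp": [8.8, 142, 72], "roll": -86},
    {"gripper": 0, "dp": [8.8, 142, 72], "roll": -86},
    {"gripper": 0, "dp": [8.8, 142, 72], "roll": -86}
  ]
}}

```text
t: 1.4
eef_pos: [0.4522, -0.0612, 0.1998]
tcp_rot: [27.9, 89.8, 63.1]
contact_force: [0.2, -0.8, 0.6]
finger_gap: 0.085
```

```bash
python3 go.py 0.45 -0.064 0.2 -5
```

```text
t 1.40 pos [ 0.4522 -0.0612  0.1998] yaw -54.72 gap 0.0850 F [ 0.2 -0.8  0.6]
q [-16.5  10.7 105.9   0.2  63.4 -51.9]  xaxis [ 0.0013  0.0025 -1.    ]
dp [-0.2 -1.  -3.4] roll -49.72 n>= 7.0
```

Call:
{"method": "servo_tool", "body": {
  "increments": [
    {"gripper": 0, "dp": [0, 0, 0], "roll": -50},
    {"gripper": 0, "dp": [0, 0, 0], "roll": -50},
    {"gripper": 0, "dp": [0, 0, 0], "roll": -50},
    {"gripper": 0, "dp": [0, 0, 0], "roll": -50},
    {"gripper": 0, "dp": [0, 0, 0], "roll": -50}
  ]
}}

```text
t: 1.82
eef_pos: [0.4499, -0.0661, 0.1999]
tcp_rot: [86.1, 90.0, 156.9]
contact_force: [-0.6, -1.3, 0.2]
finger_gap: 0.0852
```

Call:
{"method": "servo_tool", "body": {
  "increments": [
    {"gripper": 0, "dp": [0, 0, 0], "roll": -14},
    {"gripper": 0, "dp": [0, 0, 0], "roll": -14},
    {"gripper": 0, "dp": [0, 0, 0], "roll": -14}
  ]
}}

```text
t: 2.07
eef_pos: [0.4499, -0.0662, 0.1999]
tcp_rot: [65.8, 90.0, 150.6]
contact_force: [-0.1, 0.2, -0.1]
finger_gap: 0.0854
```

```bash
python3 go.py 0.45 -0.064 0.2 -5; python3 -c "
from h import *
snap('wrist','w1')"
```

```text
t 2.07 pos [ 0.4499 -0.0662  0.1999] yaw -5.28 gap 0.0854 F [-0.1  0.2 -0.1]
q [ -17.1   10.6  106.     0.    63.4 -101.8]  xaxis [-4.e-04  2.e-04 -1.e+00]
dp [-0.1  0.1  2.2] roll -0.28 n>= 1.0
```

View pics/w1.png

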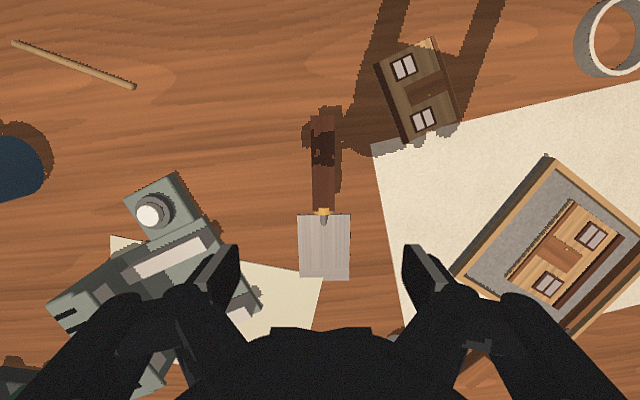

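```bash
python3 -c "
from h import *
crop('w1',270,95,380,295,4,'w1c',10)"
```

```text
(no output)
```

View pics/w1c.png

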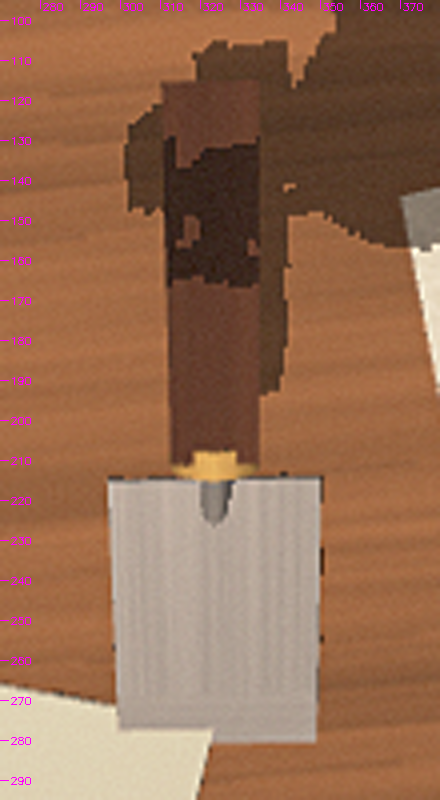

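Run:
```python
from fit import *
d=load("w1")
# image left = tool -z = spat -y
L=[(-50,-35,2),(-50,35,2),(50,35,.5),(50,-35,.5),(-175,-12,59),(-175,12,59)]
P=[(297.3,214.5),(350.3,214.5),(349,280.2),(299.5,278.5),(311,116),(334.7,116)]
r=fit(d,L,P,[.55,-.07,-.08]);print(r)
x,y=r[0];a=np.radians(r[1]); print("grip",x-.1*np.cos(a),y-.1*np.sin(a))
```

```text
(array([ 0.552 , -0.0717]), np.float64(-4.53), np.float64(2.09))
grip 0.45231238840067234 -0.06380189303556935
```

```bash
python3 go.py 0.4523 -0.0638 0.028 -4.5
```

```text
t 2.12 pos [ 0.4499 -0.0663  0.1999] yaw -5.65 gap 0.0852 F [ 0.1 -0.4  0.7]
q [ -17.1   10.6  106.     0.    63.4 -101.4]  xaxis [-4.e-04  2.e-04 -1.e+00]
dp [171.9  -2.2   2.7] roll -1.15 n>= 5.0
```

Call:
{"method": "servo_tool", "body": {
  "increments": [
    {"gripper": 0, "dp": [40, -2, 2.5], "roll": -1},
    {"gripper": 0, "dp": [80, -2, 2.5], "roll": -1},
    {"gripper": 0, "dp": [115, -2, 2.5], "roll": -1},
    {"gripper": 0, "dp": [145, -2, 2.5], "roll": -1},
    {"gripper": 0, "dp": [172, -2, 2.5], "roll": -1}
  ]
}}

```text
t: 2.53
eef_pos: [0.4517, -0.0638, 0.0263]
tcp_rot: [73.5, 89.9, 158.7]
contact_force: [-0.2, -0.2, 0.7]
finger_gap: 0.0853
```

Call:
{"method": "servo_tool", "body": {
  "increments": [
    {"gripper": 1, "dp": [0, 0, 0], "roll": 0},
    {"gripper": 1, "dp": [0, 0, 0], "roll": 0},
    {"gripper": 1, "dp": [0, 0, 0], "roll": 0},
    {"gripper": 1, "dp": [0, 0, 0], "roll": 0},
    {"gripper": 1, "dp": [0, 0, 0], "roll": 0}
  ],
  "squeeze": 30
}}

```text
t: 2.95
eef_pos: [0.4538, -0.0644, 0.0297]
tcp_rot: [-100.7, 89.8, -15.2]
contact_force: [-0.5, -0.5, 0.3]
finger_gap: 0.0259
```

Call:
{"method": "servo_tool", "body": {
  "increments": [
    {"gripper": 1, "dp": [0, 0, 0], "roll": 0},
    {"gripper": 1, "dp": [0, 0, 0], "roll": 0},
    {"gripper": 1, "dp": [0, 0, 0], "roll": 0},
    {"gripper": 1, "dp": [0, 0, 0], "roll": 0}
  ]
}}

```text
t: 3.28
eef_pos: [0.4535, -0.0643, 0.0295]
tcp_rot: [-100.4, 89.8, -14.9]
contact_force: [-1.1, -0.4, 9.1]
finger_gap: 0.0233
```

Call:
{"method": "servo_tool", "body": {
  "increments": [
    {"gripper": 1, "dp": [-15, 0, 0], "roll": 0},
    {"gripper": 1, "dp": [-45, 0, 0], "roll": 0},
    {"gripper": 1, "dp": [-80, 0, 0], "roll": 0},
    {"gripper": 1, "dp": [-110, 0, 0], "roll": 0},
    {"gripper": 1, "dp": [-120, 0, 0], "roll": 0}
  ]
}}

```text
t: 3.7
eef_pos: [0.4545, -0.0646, 0.1525]
tcp_rot: [-101.6, 89.6, -16.1]
contact_force: [0.4, -0.7, -1.8]
finger_gap: 0.0235
```

```bash
python3 -c "
from h import *
d,s=snap('wrist','w2');print(s['finger_gap'],s['contact_force'],s['ft_torque'],s['eef_pos'])
snap('scene','s2')
crop('s2',150,100,450,280,2,'s2c')"
```

```text
0.02351469824424098 [ 0.39036871 -0.74246671 -1.84608203] [ 0.04905682  0.1251849  -0.01374584] [ 0.45450107 -0.06460515  0.15254239]
```

View pics/w2.png

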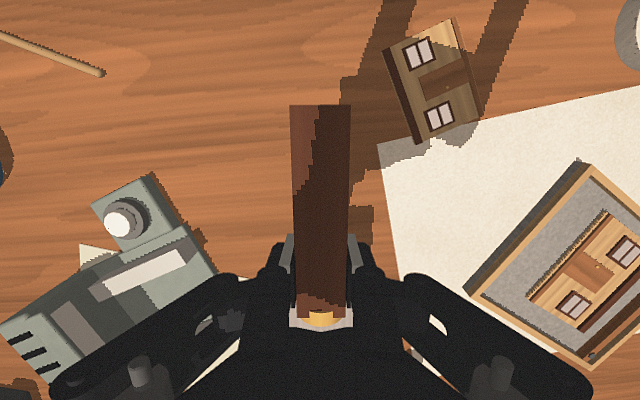

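View pics/s2c.png

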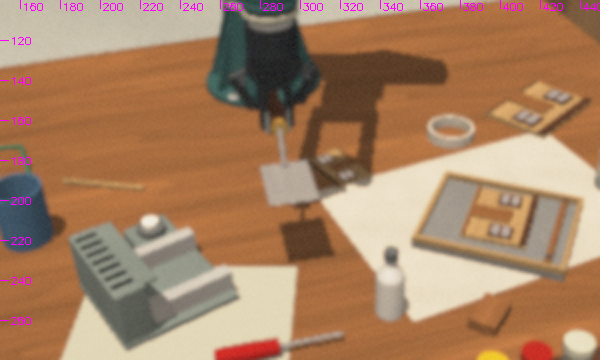

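```bash
cat > pitch.py <<'E'
from h import *
# tail top edge row in wrist image -> pitch (nose-down positive). px,pz: grip pt offset along handle (spat x), height of TCP above blade underside
def tailpx(d,pitch,gx=-98.8,hz=29.5):
    a=np.radians(pitch); out=[]
    # spatula local pts rel. to pivot (grip pt on axis): x fwd, z up ; nose-down rotation
    for (X,Y,Z) in [(-175,-12,59),(-175,12,59)]:
        x=X-gx; z=Z-48
        x2=x*np.cos(a)+z*np.sin(a); z2=-x*np.sin(a)+z*np.cos(a)
        tx=-(z2+48-hz); ty=-x2; tz=Y   # tool coords: x down, y backward, z = +y spat
        T=np.array(d["tool_from_camera"]); p=np.linalg.inv(T)@np.array([tx/1e3,ty/1e3,tz/1e3,1])
        q=cv2.projectPoints(p[:3].reshape(1,3),np.zeros(3),np.zeros(3),np.array(d["mtx"]),np.array([float(d["k1"]),0,0,0,0]))[0].ravel()
        out.append(q.round(1))
    return out
if __name__=="__main__":
    d=load("w2")
    for p in range(-6,16,2): print(p,tailpx(d,p))
E
python3 pitch.py
python3 - <<'E'
from h import *
crop('w2',270,80,370,240,4,'w2c',10)
E
```

```text
-6 [array([293.8, 104.8]), array([351.1, 104.8])]
-4 [array([293.2, 104.9]), array([351.7, 105. ])]
-2 [array([292.5, 105.3]), array([352.4, 105.4])]
0 [array([291.9, 106. ]), array([353.2, 106. ])]
2 [array([291.2, 106.9]), array([353.9, 107. ])]
4 [array([290.6, 108.2]), array([354.7, 108.3])]
6 [array([289.8, 109.7]), array([355.5, 109.8])]
8 [array([289.1, 111.6]), array([356.3, 111.7])]
10 [array([288.4, 113.9]), array([357.1, 114. ])]
12 [array([287.6, 116.6]), array([358. , 116.7])]
14 [array([286.9, 119.6]), array([358.8, 119.7])]
```

View pics/w2c.png

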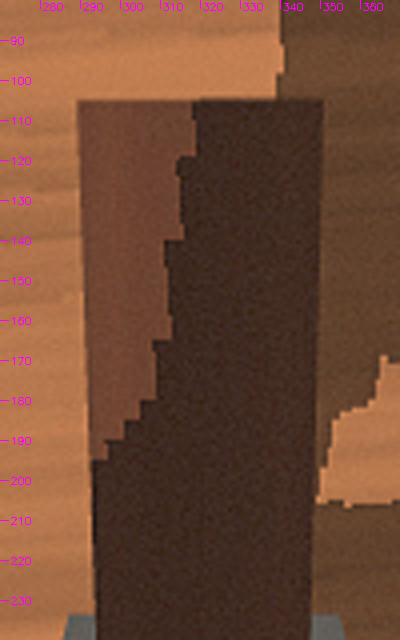

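```bash
python3 - <<'E'
from fit import *
d=load("top0"); print(ray(d,[(340,129),(397,129)],.01))
c=lambda L,ox,oy:[(ox+a/5,oy+b/5) for a,b in L]
print(ray(d,c([(600,155),(513,195),(612,440),(715,412)],320,110),.095))
E
python3 go.py 0.747 -0.291 0.14 20.4
```

```text
[[ 0.75658036 -0.05100299  0.01      ]
 [ 0.757519   -0.22578961  0.01      ]]
[[ 0.69394884 -0.32834526  0.095     ]
 [ 0.67028972 -0.27840316  0.095     ]
 [ 0.5320573  -0.32800066  0.095     ]
 [ 0.54802975 -0.38564937  0.095     ]]
t 3.80 pos [ 0.4541 -0.0645  0.1508] yaw -4.53 gap 0.0232 F [-0.1 -0.1 -2.1]
q [ -16.7   14.5  109.3    0.    55.8 -102.2]  xaxis [ 0.0058 -0.0017 -1.    ]
dp [  12.9 -309.8 -202.6] roll -24.93 n>= 9.0
```

Call:
{"method": "servo_tool", "body": {
  "increments": [
    {"gripper": 1, "dp": [13, -310, -201], "roll": -25},
    {"gripper": 1, "dp": [13, -310, -201], "roll": -25},
    {"gripper": 1, "dp": [13, -310, -201], "roll": -25},
    {"gripper": 1, "dp": [13, -310, -201], "roll": -25},
    {"gripper": 1, "dp": [13, -310, -201], "roll": -25}
  ]
}}

```text
t: 4.22
eef_pos: [0.6176, -0.1914, 0.1388]
tcp_rot: [44.9, 89.8, 155.5]
contact_force: [0.3, 0.4, -1.9]
finger_gap: 0.0235
```

```bash
python3 go.py 0.745 -0.29 0.14 20.4
```

```text
t 4.22 pos [ 0.6176 -0.1914  0.1388] yaw 20.67 gap 0.0235 F [ 0.3  0.4 -1.9]
q [ -23.3   29.4   85.9    0.    64.8 -134. ]  xaxis [-0.0027  0.0012 -1.    ]
dp [  -1.7  -84.4 -137.2] roll 0.27 n>= 4.0
```

Call:
{"method": "servo_tool", "body": {
  "increments": [
    {"gripper": 1, "dp": [-2, -84, -137], "roll": 0},
    {"gripper": 1, "dp": [-2, -84, -137], "roll": 0},
    {"gripper": 1, "dp": [-2, -84, -137], "roll": 0},
    {"gripper": 1, "dp": [-2, -84, -137], "roll": 0},
    {"gripper": 1, "dp": [-2, -84, -137], "roll": 0}
  ]
}}

```text
t: 4.63
eef_pos: [0.7483, -0.2947, 0.1396]
tcp_rot: [-152.4, 89.8, -42.1]
contact_force: [1.7, -0.4, -0.9]
finger_gap: 0.0235
```

```bash
python3 go.py 0.745 -0.29 0.092 20.4; python3 -c "
from h import *
d,s=snap('wrist','w3')"
```

```text
t 4.63 pos [ 0.7483 -0.2947  0.1396] yaw 20.35 gap 0.0235 F [ 1.7 -0.4 -0.9]
q [-2.640e+01  4.150e+01  6.220e+01 -1.000e-01  7.610e+01 -1.367e+02]  xaxis [ 0.0028 -0.0025 -1.    ]
dp [47.6  1.5  5.7] roll -0.05 n>= 2.0
```

View pics/w3.png

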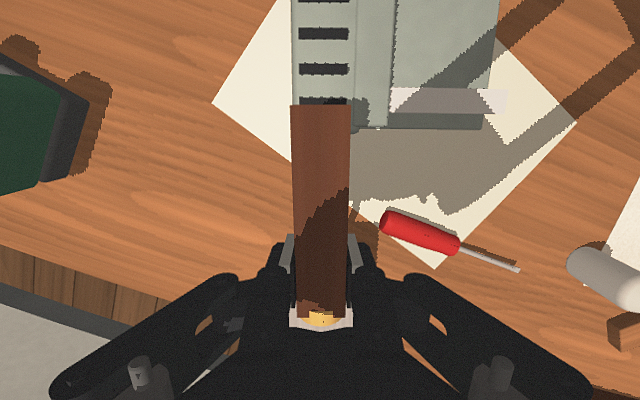

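Run:
```python
from h import *
d=load('w3')
p=ray(d,[(355,126),(292,104),(351,105)],.095); print(p)
for q in p: print(((q-d["pt"])@d["Rt"]*1000).round(1))
```

```text
[[ 0.67855926 -0.29714251  0.095     ]
 [ 0.67994193 -0.34050288  0.095     ]
 [ 0.66723405 -0.30457977  0.095     ]]
[44.4 66.3 22.1]
[ 44.5  80.1 -19.1]
[44.4 79.5 19. ]
```

Call:
{"method": "servo_tool", "body": {
  "increments": [
    {"gripper": 1, "dp": [25, 4, 0], "roll": 0},
    {"gripper": 1, "dp": [42, 4, 0], "roll": 0},
    {"gripper": 1, "dp": [48, 4, 0], "roll": 0},
    {"gripper": 1, "dp": [53, 4, 0], "roll": 0},
    {"gripper": 1, "dp": [57, 4, 0], "roll": 0}
  ]
}}

```text
t: 5.1
eef_pos: [0.7392, -0.2902, 0.0853]
tcp_rot: [44.8, 89.9, 155.3]
contact_force: [-2.8, 0.7, 3.8]
finger_gap: 0.0236
```

```bash
python3 go.py 0.745 -0.29 0.074 20.4; python3 -c "
from h import *
d,s=snap('wrist','w4'); crop('w4',270,60,370,240,4,'w4c',10)"
```

```text
t 5.10 pos [ 0.7392 -0.2902  0.0853] yaw 20.49 gap 0.0236 F [-2.8  0.7  3.8]
q [ -26.4   43.6   66.    -0.    70.5 -136.9]  xaxis [-0.0023  0.0011 -1.    ]
dp [11.3 -5.5 -1.9] roll 0.09 n>= 1.0
```

View pics/w4c.png

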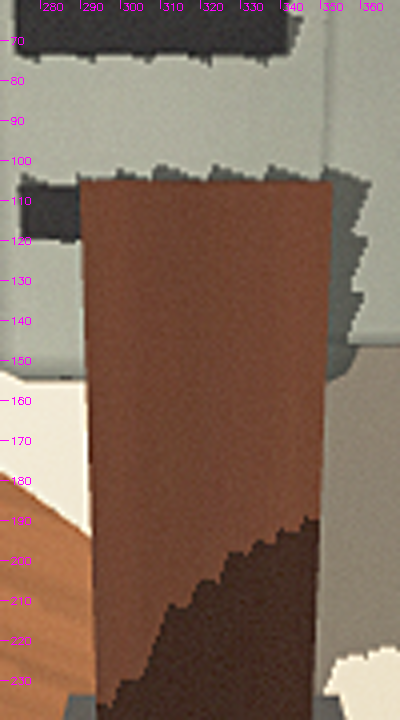

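Call:
{"method": "servo_tool", "body": {
  "increments": [
    {"gripper": 1, "dp": [3, 0, 0], "roll": 0},
    {"gripper": 1, "dp": [5, 0, 0], "roll": 0},
    {"gripper": 1, "dp": [7, 0, 0], "roll": 0},
    {"gripper": 1, "dp": [9, 0, 0], "roll": 0},
    {"gripper": 1, "dp": [11, 0, 0], "roll": 0}
  ]
}}

```text
t: 5.57
eef_pos: [0.7416, -0.2908, 0.0756]
tcp_rot: [-113.3, 89.8, -2.8]
contact_force: [1.2, 3.3, 4.7]
finger_gap: 0.0234
```

```bash
python3 go.py 0.745 -0.29 0.074 20.4; python3 -c "
from h import *
d,s=snap('wrist','w5'); crop('w5',270,60,370,240,4,'w5c',10)"
```

```text
t 5.57 pos [ 0.7416 -0.2908  0.0756] yaw 20.48 gap 0.0234 F [1.2 3.3 4.7]
q [-2.640e+01  4.410e+01  6.630e+01  1.000e-01  6.940e+01 -1.369e+02]  xaxis [ 2.6e-03 -1.0e-04 -1.0e+00]
dp [ 1.7 -3.4 -0.4] roll 0.08 n>= 1.0
```

View pics/w5c.png

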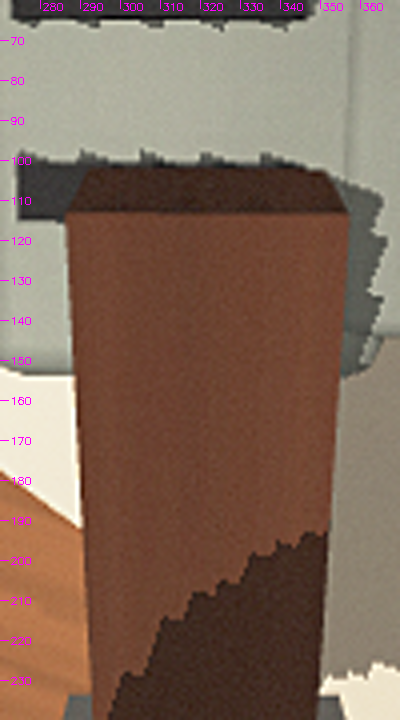

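Call:
{"method": "servo_tool", "body": {
  "increments": [
    {"gripper": 1, "dp": [1, 0, 0], "roll": 0},
    {"gripper": 1, "dp": [2, 0, 0], "roll": 0},
    {"gripper": 1, "dp": [2, 0, 0], "roll": 0},
    {"gripper": 1, "dp": [-20, 0, 0], "roll": 0},
    {"gripper": 1, "dp": [-60, 0, 0], "roll": 0}
  ]
}}

```text
t: 6.03
eef_pos: [0.7354, -0.2898, 0.1274]
tcp_rot: [49.4, 89.2, 159.9]
contact_force: [-0.6, -0.5, -2.5]
finger_gap: 0.0232
```

```bash
python3 go.py 0.47 0.09 0.16 54; python3 -c "
from h import *
d,s=snap('wrist','w6'); crop('w6',270,60,370,240,4,'w6c',10)"
```

```text
t 6.03 pos [ 0.7354 -0.2898  0.1274] yaw 20.48 gap 0.0232 F [-0.6 -0.5 -2.5]
q [-2.650e+01  4.150e+01  6.400e+01 -1.000e-01  7.530e+01 -1.369e+02]  xaxis [-0.0129  0.0047 -0.9999]
dp [-27.4 116.1 448.9] roll -33.52 n>= 12.0
```

View pics/w6c.png

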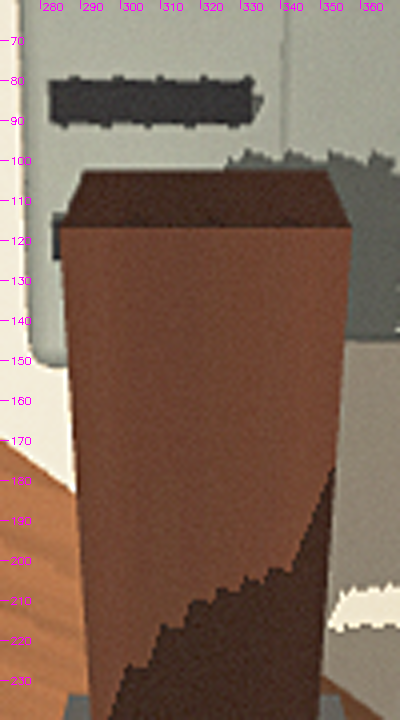

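```bash
python3 go.py 0.66 0.08 0.22 25
```

```text
t 6.08 pos [ 0.7414 -0.2928  0.1409] yaw 20.48 gap 0.0235 F [ 1.3 -1.1  5.8]
q [-2.650e+01  4.090e+01  6.330e+01 -1.000e-01  7.560e+01 -1.369e+02]  xaxis [ 0.0028 -0.0031 -1.    ]
dp [-80.5 -54.3 377.4] roll -4.52 n>= 10.0
```

Call:
{"method": "servo_tool", "body": {
  "increments": [
    {"gripper": 1, "dp": [-80, -54, 377], "roll": -4.5},
    {"gripper": 1, "dp": [-80, -54, 377], "roll": -4.5},
    {"gripper": 1, "dp": [-80, -54, 377], "roll": -4.5},
    {"gripper": 1, "dp": [-80, -54, 377], "roll": -4.5},
    {"gripper": 1, "dp": [-80, -54, 377], "roll": -4.5}
  ],
  "squeeze": 40
}}

```text
t: 6.5
eef_pos: [0.6955, -0.0913, 0.1768]
tcp_rot: [94.9, 89.9, -150.2]
contact_force: [0.6, 0.1, -0.9]
finger_gap: 0.0235
```

```bash
python3 go.py 0.66 0.08 0.22 25
```

```text
t 6.50 pos [ 0.6955 -0.0913  0.1768] yaw 24.93 gap 0.0235 F [ 0.6  0.1 -0.9]
q [-1.31e+01  3.15e+01  7.61e+01 -1.00e-01  7.25e+01 -1.28e+02]  xaxis [-1.6e-03 -9.0e-04 -1.0e+00]
dp [-43.3 -40.  170.3] roll -0.07 n>= 5.0
```

Call:
{"method": "servo_tool", "body": {
  "increments": [
    {"gripper": 1, "dp": [-43, -40, 170], "roll": 0},
    {"gripper": 1, "dp": [-43, -40, 170], "roll": 0},
    {"gripper": 1, "dp": [-43, -40, 170], "roll": 0},
    {"gripper": 1, "dp": [-43, -40, 170], "roll": 0},
    {"gripper": 1, "dp": [-43, -40, 170], "roll": 0}
  ]
}}

```text
t: 6.92
eef_pos: [0.66, 0.0838, 0.2214]
tcp_rot: [-28.4, 89.9, 86.8]
contact_force: [1.4, -0.5, -1.5]
finger_gap: 0.023
```

Call:
{"method": "servo_tool", "body": {
  "increments": [
    {"gripper": 1, "dp": [0, 0, 0], "roll": 0},
    {"gripper": 1, "dp": [0, 0, 0], "roll": 0}
  ]
}}

```text
t: 7.08
eef_pos: [0.6612, 0.0789, 0.2201]
tcp_rot: [146.1, 89.9, -98.9]
contact_force: [1.3, -0.7, -1.9]
finger_gap: 0.0232
```

```bash
python3 go.py 0.66 0.08 0.22 25;python3 -c "
from h import *
d,s=snap('wrist','w7'); crop('w7',330,20,640,260,2,'w7c',20)"
```

```text
t 7.08 pos [0.6612 0.0789 0.2201] yaw 25.08 gap 0.0232 F [ 1.3 -0.7 -1.9]
q [ 9.000e-01  2.650e+01  7.850e+01 -1.000e-01  7.500e+01 -1.141e+02]  xaxis [-2.0e-04 -1.5e-03 -1.0e+00]
dp [0.1 0.6 1.5] roll 0.08 n>= 1.0
```

View pics/w7c.png

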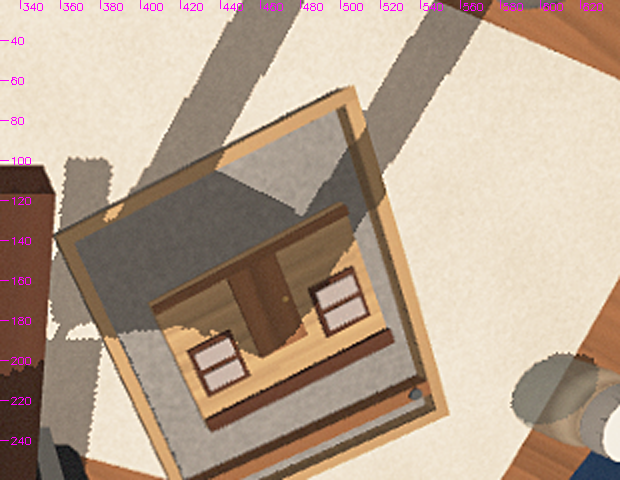

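```bash
python3 -c "
from h import *
crop('w7',350,55,510,180,5,'w7a',10)
crop('w7',400,150,560,275,5,'w7b',10)"
```

```text
(no output)
```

View pics/w7a.png

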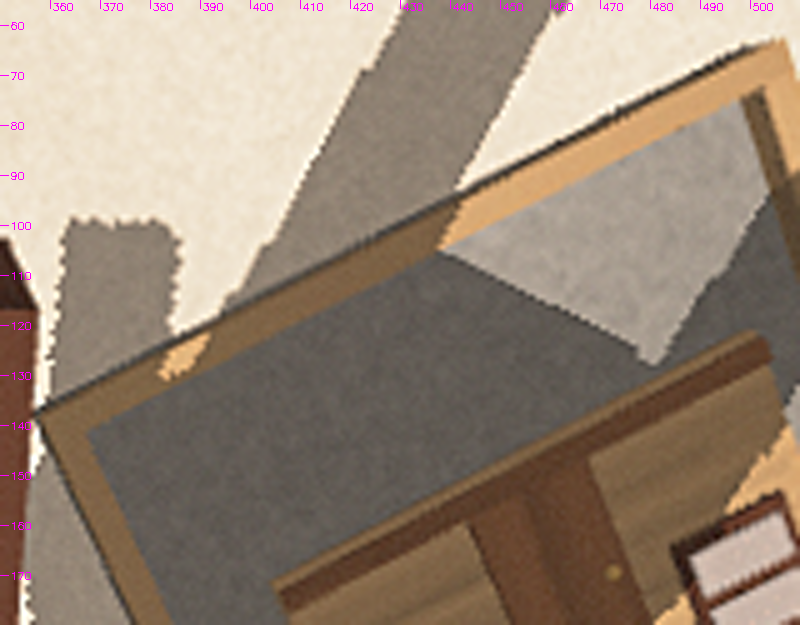

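View pics/w7b.png

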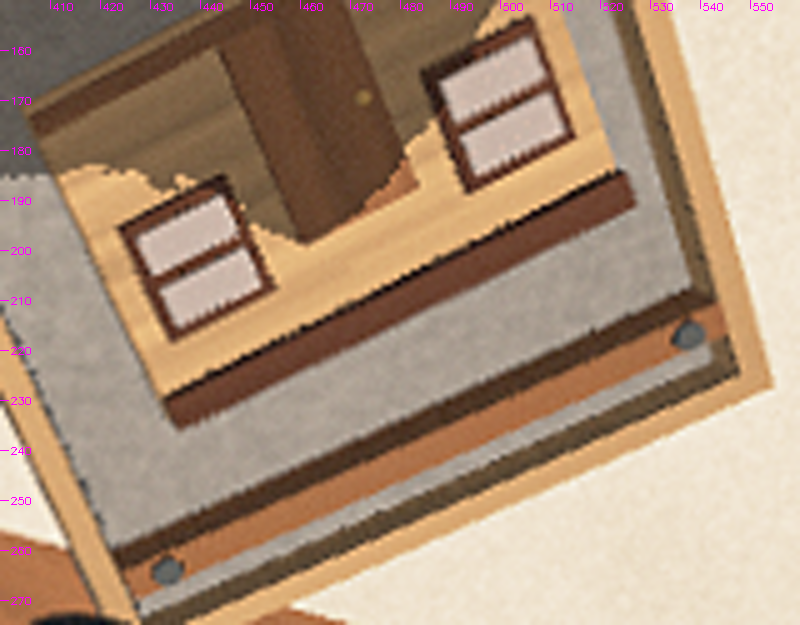

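Run:
```python
from fit import *
d=load("w7")
T=fit(d,[(-123,-103,22),(-123,103,22),(123,103,22),(-115,-95,22),(-115,95,22)],[(357.6,137.4),(506.6,62.6),(554.6,226.6),(368,141.6),(503,73)],[.594,.247,.93]);print("tray",T)
F=fit(d,[(-50,-65,14),(-50,65,14),(50,65,23),(50,-65,23)],[(404.6,171.6),(501,121.4),(527,191),(436,236)],[.59,.25,.93]);print("front",F)
a=np.radians(T[1]); R=np.array([[np.cos(a),np.sin(a)],[-np.sin(a),np.cos(a)]])
print("front in tray",R@(F[0]-T[0])*1000)
b=ray(d,[(422,260),(538,208)],.012)[:,:2]; print("bar base",(R@(b-T[0]).T).T*1000)
b=ray(d,[(423,263.6),(543.6,210.6)],.024)[:,:2]; print("bar top",(R@(b-T[0]).T).T*1000)
e=ray(d,[(404.6,171.6),(501,121.4)],.014)[:,:2]; print("sill",(R@(e-T[0]).T).T*1000)
e=ray(d,[(527,191),(436,236)],.023)[:,:2]; print("eaves",(R@(e-T[0]).T).T*1000)
```

```text
tray (array([0.6003, 0.2529]), np.float64(52.12), np.float64(8.63))
front (array([0.5879, 0.2524]), np.float64(53.82), np.float64(1.15))
front in tray [-8.00836976  9.48029608]
bar base [[ 76.28877851 -82.78405076]
 [ 76.02336129  89.11116047]]
bar top [[ 73.96285553 -84.87158307]
 [ 74.98529311  87.95983327]]
sill [[-54.93216042 -57.43427788]
 [-59.28033141  74.28501404]]
eaves [[ 38.45046683  74.97005998]
 [ 43.37513758 -54.16060905]]
```

Run:
```python
from fit import *
d=load("w7")
P=ray(d,[(357.6,137.4),(506.6,62.6),(554.6,226.6),(368,141.6),(503,73)],.022)[:,:2]*1000
print(P.round(1)); print(np.linalg.norm(P[0]-P[1]),np.linalg.norm(P[1]-P[2]),np.linalg.norm(P[3]-P[4]))
for a,b in((0,1),(3,4)): v=P[b]-P[a];print(np.degrees(np.arctan2(-v[0],v[1])))
v=P[2]-P[1];print(np.degrees(np.arctan2(v[1],v[0])))
# bar
B=ray(d,[(422,260),(538,208)],.012)[:,:2]*1000; v=B[1]-B[0]; print("bar",B,np.degrees(np.arctan2(-v[0],v[1])))
```

```text
[[599.3  98.6]
 [449.6 215.1]
 [588.7 397.2]
 [598.4 112.4]
 [460.9 217.7]]
189.69447507445892 229.06967208349982 173.2287177512645
52.09462363945126
52.53666148573231
52.62144983830217
bar [[712.48337556 262.28440374]
 [576.64378083 367.62024092]] 52.208468283703574
```

Run:
```python
from fit import *
d=load("w7")
T=fit(d,[(-115,-95,22),(-115,95,22),(115,95,22),(-107,-87,22),(-107,87,22)],[(357.6,137.4),(506.6,62.6),(554.6,226.6),(368,141.6),(503,73)],[.594,.247,.93]);print("tray",T)
F=fit(d,[(-50,-65,14),(-50,65,14),(50,65,23),(50,-65,23)],[(404.6,171.6),(501,121.4),(527,191),(436,236)],[.59,.25,.93])
a=np.radians(T[1]); R=np.array([[np.cos(a),np.sin(a)],[-np.sin(a),np.cos(a)]])
print("front in tray",R@(F[0]-T[0])*1000, F)
for n,px,z in(("bar base",[(422,260),(538,208)],.012),("bar top",[(423,263.6),(543.6,210.6)],.024),("sill",[(404.6,171.6),(501,121.4)],.014),("eaves",[(527,191),(436,236)],.023)):
  b=ray(d,px,z)[:,:2]; print(n,((R@(b-T[0]).T).T*1000).round(1))
```

```text
tray (array([0.5946, 0.2489]), np.float64(52.45), np.float64(0.99))
front in tray [-1.30846236  7.44499337] (array([0.5879, 0.2524]), np.float64(53.82), np.float64(1.15))
bar base [[ 82.5 -85.3]
 [ 83.2  86.6]]
bar top [[ 80.1 -87.4]
 [ 82.1  85.4]]
sill [[-48.6 -59.2]
 [-52.2  72.5]]
eaves [[ 45.5  72.7]
 [ 49.7 -56.5]]
```

```bash
cat > tr.py <<'E'
from h import *
import sys
from go import plan
T=np.array([.5946,.2489]); A=52.45
a=np.radians(A); D=np.array([np.cos(a),np.sin(a)]); N=np.array([-D[1],D[0]])
# tr.py tcp tray-x, tray-y (mm), z m
if __name__=="__main__":
    x,y,z=map(float,sys.argv[1:4]); yaw=A+(float(sys.argv[4]) if len(sys.argv)>4 else 0)
    from rig import monitor
    s=monitor.get_state(); e=s["eef_pos"][:2]-T
    print("tcp in tray",(e@D*1000).round(1),(e@N*1000).round(1),"torque",s["ft_torque"].round(2))
    w=T+D*x/1000+N*y/1000
    plan(w[0],w[1],z,yaw,s)
E
# tip D=40 -> tip x=-67 -> tcp x=-67-135
python3 tr.py -202 7 0.15
```

```text
tcp in tray -94.9 -157.1 torque [-0.04  0.1   0.07]
t 7.13 pos [0.6613 0.0779 0.2198] yaw 24.99 gap 0.0237 F [-0.8 -0.8 -1. ]
q [ 8.000e-01  2.650e+01  7.850e+01 -1.000e-01  7.500e+01 -1.141e+02]  xaxis [-8.0e-04 -1.5e-03 -1.0e+00]
dp [ 69.9 170.6  96.3] roll -27.46 n>= 5.0
```

Call:
{"method": "servo_tool", "body": {
  "increments": [
    {"gripper": 1, "dp": [0, 170, 96], "roll": -27.5},
    {"gripper": 1, "dp": [0, 170, 96], "roll": -27.5},
    {"gripper": 1, "dp": [0, 170, 96], "roll": -27.5},
    {"gripper": 1, "dp": [10, 170, 96], "roll": -27.5},
    {"gripper": 1, "dp": [30, 170, 96], "roll": -27.5}
  ]
}}

```text
t: 7.55
eef_pos: [0.4656, 0.0928, 0.1921]
tcp_rot: [-152.7, 89.8, -10.0]
contact_force: [0.9, 0.9, -2.1]
finger_gap: 0.0234
```

Call:
{"method": "servo_tool", "body": {
  "increments": [
    {"gripper": 1, "dp": [30, 0, 0], "roll": 0},
    {"gripper": 1, "dp": [35, 0, 0], "roll": 0},
    {"gripper": 1, "dp": [35, 0, 0], "roll": 0}
  ]
}}

```text
t: 7.8
eef_pos: [0.4658, 0.0928, 0.154]
tcp_rot: [49.6, 89.8, -168.1]
contact_force: [0.9, -0.4, -1.2]
finger_gap: 0.0233
```

```bash
python3 tr.py -202 7 0.11; python3 -c "
from h import *
d,s=snap('scene','s3'); crop('s3',280,130,460,270,4,'s3c',20)
d,s=snap('wrist','w8')"
```

```text
tcp in tray -202.2 7.0 torque [-0.14  0.04 -0.  ]
t 7.80 pos [0.4658 0.0928 0.154 ] yaw 52.37 gap 0.0233 F [ 0.9 -0.4 -1.2]
q [   3.    15.8  106.8   -0.    57.7 -139.4]  xaxis [-3.8e-03 -8.0e-04 -1.0e+00]
dp [44.  -0.3 -0.1] roll -0.08 n>= 2.0
```

View pics/s3c.png

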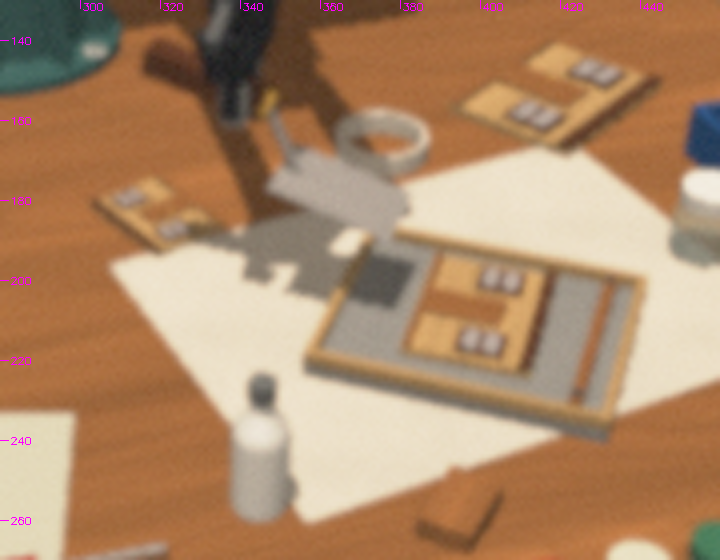

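View pics/w8.png

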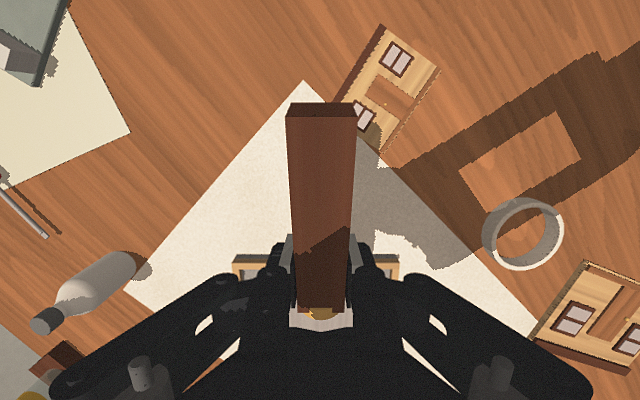

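```bash
cat > tipproj.py <<'E'
from h import *
def pts(d,pitch,L,gx=-98.8,hz=29.5,lat=0):
    a=np.radians(pitch); out=[]
    R=d["Rt"]; 
    for X,Y,Z in L:
        x=X-gx; z=Z-48
        x2=x*np.cos(a)+z*np.sin(a); z2=-x*np.sin(a)+z*np.cos(a)
        out.append(d["pt"]+R@(np.array([-(z2+48-hz),-x2,Y+lat])/1e3))
    return np.array(out)
E
python3 - <<'E'
from tipproj import *
d=load("s3")
L=[(50,35,0),(50,-35,0),(-50,35,2),(-50,-35,2)]
for p in(8,10,12,14): print(p,proj(d,pts(d,p,L)).round(1).tolist(), pts(d,p,[(50,0,0)]).round(4))
crop('s3',330,160,400,200,10,'s3d',10)
E
```

```text
8 [[386.0, 174.5], [380.2, 186.4], [355.7, 164.4], [348.7, 175.6]] [[0.5515 0.2042 0.1039]]
10 [[385.1, 175.7], [379.3, 187.6], [355.1, 164.7], [348.1, 175.9]] [[0.55   0.2022 0.099 ]]
12 [[384.1, 176.9], [378.3, 188.8], [354.5, 164.9], [347.5, 176.2]] [[0.5484 0.2002 0.0942]]
14 [[383.1, 178.0], [377.3, 189.9], [353.9, 165.2], [346.8, 176.4]] [[0.5467 0.1979 0.0896]]
```

View pics/s3d.png

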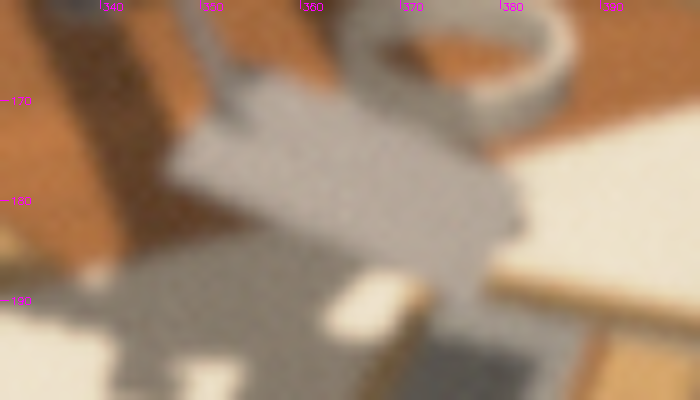

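Call:
{"method": "servo_tool", "body": {
  "increments": [
    {"gripper": 1, "dp": [35, 0, 0], "roll": 0},
    {"gripper": 1, "dp": [65, -3, 0], "roll": 0},
    {"gripper": 1, "dp": [73, -8, 0], "roll": 0},
    {"gripper": 1, "dp": [73, -9, 0], "roll": 0}
  ]
}}

```text
t: 8.23
eef_pos: [0.4731, 0.1015, 0.0817]
tcp_rot: [36.1, 89.9, 178.6]
contact_force: [-0.1, -0.3, -1.3]
finger_gap: 0.0229
```

```bash
python3 tr.py -193 7 0.076; python3 -c "
from h import *
d,s=snap('scene','s4'); crop('s4',320,140,440,230,6,'s4c',20)"
```

```text
tcp in tray -190.9 6.6 torque [-0.05  0.06 -0.  ]
t 8.23 pos [0.4731 0.1015 0.0817] yaw 52.44 gap 0.0229 F [-0.1 -0.3 -1.3]
q [   3.9   22.7  109.8    0.    47.6 -138.5]  xaxis [-0.0019  0.     -1.    ]
dp [5.7 2.1 0.4] roll -0.01 n>= 1.0
```

View pics/s4c.png

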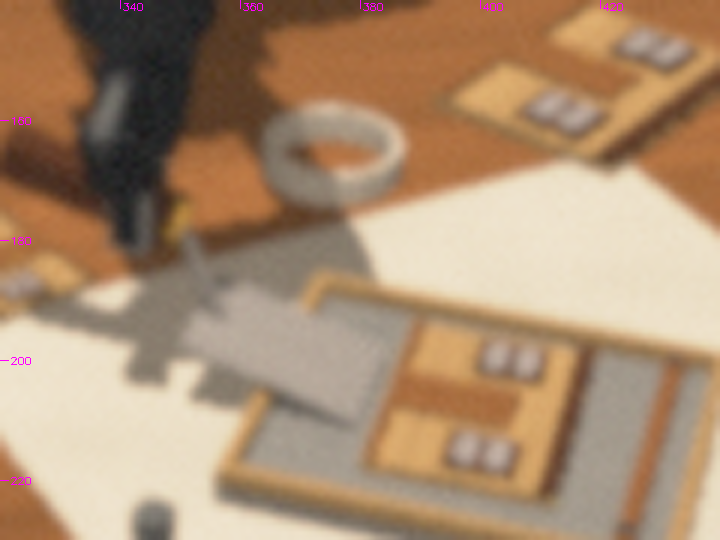

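Call:
{"method": "servo_tool", "body": {
  "increments": [
    {"gripper": 1, "dp": [1, 0, 0], "roll": 0},
    {"gripper": 1, "dp": [2, 0, 0], "roll": 0},
    {"gripper": 1, "dp": [3, 0, 0], "roll": 0}
  ]
}}

```text
t: 8.53
eef_pos: [0.4735, 0.1016, 0.0809]
tcp_rot: [-138.1, 89.8, 4.4]
contact_force: [1.1, 0.3, -1.4]
finger_gap: 0.0234
```

```bash
python3 tr.py -193 7 0.076
```

```text
tcp in tray -190.6 6.2 torque [-0.04  0.07  0.03]
t 8.53 pos [0.4735 0.1016 0.0809] yaw 52.48 gap 0.0234 F [ 1.1  0.3 -1.4]
q [   3.9   22.7  110.     0.    47.1 -138.6]  xaxis [ 2.8e-03  2.0e-04 -1.0e+00]
dp [4.9 2.4 0.8] roll 0.03 n>= 1.0
```

Call:
{"method": "servo_tool", "body": {
  "increments": [
    {"gripper": 1, "dp": [1, 0, 0], "roll": 0},
    {"gripper": 1, "dp": [2, 0, 0], "roll": 0}
  ]
}}

```text
t: 8.7
eef_pos: [0.4726, 0.1015, 0.0782]
tcp_rot: [-134.6, 89.9, 7.9]
contact_force: [0.2, 0.4, -0.9]
finger_gap: 0.024
```

```bash
python3 tr.py -193 7 0.076
```

```text
tcp in tray -191.2 6.9 torque [-0.09  0.08  0.02]
t 8.70 pos [0.4726 0.1015 0.0782] yaw 52.48 gap 0.0240 F [ 0.2  0.4 -0.9]
q [   3.9   23.   110.2    0.    46.8 -138.6]  xaxis [ 1.2e-03  2.0e-04 -1.0e+00]
dp [2.2 1.8 0.1] roll 0.03 n>= 1.0
```

Call:
{"method": "servo_tool", "body": {
  "increments": [
    {"gripper": 1, "dp": [1, 0, 0], "roll": 0},
    {"gripper": 1, "dp": [2, 0, 0], "roll": 0},
    {"gripper": 1, "dp": [2, 0, 0], "roll": 0}
  ]
}}

```text
t: 8.95
eef_pos: [0.4722, 0.1014, 0.0757]
tcp_rot: [-168.1, 90.0, -25.7]
contact_force: [-1.2, -0.6, 3.2]
finger_gap: 0.0233
```

```bash
python3 tr.py -193 7 0.076
```

```text
tcp in tray -191.6 7.1 torque [0.07 0.   0.08]
t 8.95 pos [0.4722 0.1014 0.0757] yaw 52.47 gap 0.0233 F [-1.2 -0.6  3.2]
q [   3.9   23.2  110.3   -0.    46.5 -138.6]  xaxis [ 1.e-04 -1.e-04 -1.e+00]
dp [-0.3  1.4 -0.1] roll 0.02 n>= 1.0
```

Call:
{"method": "servo_tool", "body": {
  "increments": [
    {"gripper": 1, "dp": [1, 0, 0], "roll": 0},
    {"gripper": 1, "dp": [2, 0, 0], "roll": 0},
    {"gripper": 1, "dp": [2, 0, 0], "roll": 0}
  ]
}}

```text
t: 9.2
eef_pos: [0.4722, 0.1013, 0.0736]
tcp_rot: [115.7, 90.0, -101.8]
contact_force: [-2.6, -4.0, 4.0]
finger_gap: 0.0232
```

```bash
python3 tr.py -193 7 0.076; python3 -c "
from h import *
d,s=snap('scene','s5'); crop('s5',320,140,440,230,6,'s5c',20)"
```

```text
tcp in tray -191.7 7.1 torque [-0.24  0.   -0.03]
t 9.20 pos [0.4722 0.1013 0.0736] yaw 52.47 gap 0.0232 F [-2.6 -4.   4. ]
q [   3.9   23.4  110.4   -0.    46.2 -138.6]  xaxis [-0.e+00 -2.e-04 -1.e+00]
dp [-2.4  1.3 -0.1] roll 0.02 n>= 1.0
```

View pics/s5c.png

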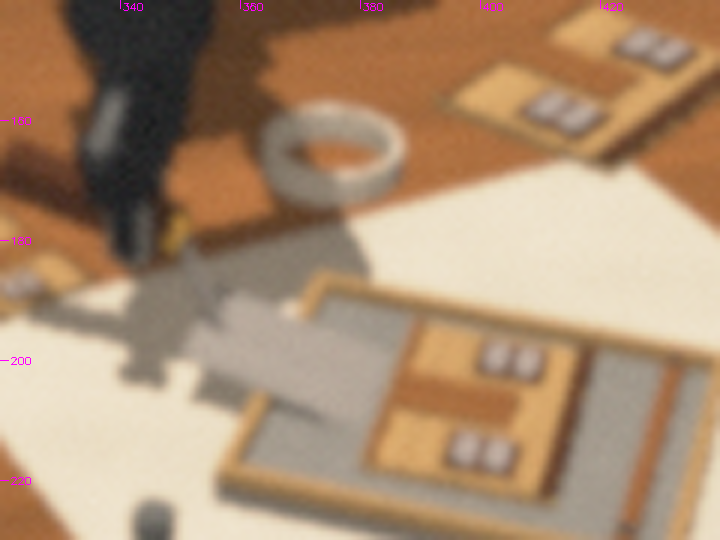

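Call:
{"method": "servo_tool", "body": {
  "increments": [
    {"gripper": 1, "dp": [-1.5, 0, 0], "roll": 0},
    {"gripper": 1, "dp": [-1.5, 0, 0], "roll": 0}
  ]
}}

```text
t: 9.42
eef_pos: [0.4724, 0.1017, 0.0751]
tcp_rot: [-81.8, 90.0, 60.6]
contact_force: [-0.3, -0.6, -2.0]
finger_gap: 0.023
```

```bash
python3 tr.py -183 7 0.0745; python3 -c "
from h import *
d,s=snap('wrist','w9'); crop('w9',270,80,370,240,4,'w9c',10)"
```

```text
tcp in tray -191.1 7.1 torque [-0.    0.04 -0.03]
t 9.42 pos [0.4724 0.1017 0.0751] yaw 52.47 gap 0.0230 F [-0.3 -0.6 -2. ]
q [   3.9   23.3  110.3    0.    46.4 -138.6]  xaxis [ 3.e-04  5.e-04 -1.e+00]
dp [ 0.6 -8.1 -0.2] roll 0.02 n>= 1.0
```

View pics/w9c.png

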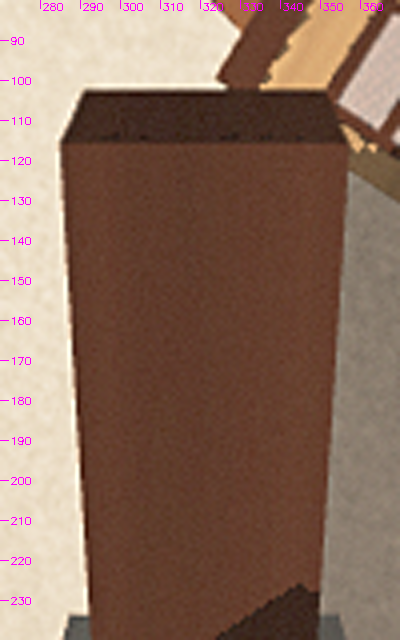

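Call:
{"method": "servo_tool", "body": {
  "increments": [
    {"gripper": 1, "dp": [0.8, -3, 0], "roll": 0},
    {"gripper": 1, "dp": [0.8, -7, 0], "roll": 0},
    {"gripper": 1, "dp": [0.8, -11, 0], "roll": 0},
    {"gripper": 1, "dp": [0.8, -15, 0], "roll": 0}
  ]
}}

```text
t: 9.8
eef_pos: [0.4815, 0.1137, 0.0743]
tcp_rot: [45.8, 90.0, -171.7]
contact_force: [-1.0, -2.8, 2.7]
finger_gap: 0.0237
```

```bash
python3 tr.py -173 7 0.0745; python3 -c "
from h import *
d,s=snap('scene','s6'); crop('s6',320,140,440,230,6,'s6c',20)
d,s=snap('top','t6'); crop('t6',180,120,330,220,5,'t6c',20)"
```

```text
tcp in tray -176.1 7.3 torque [-0.2   0.16  0.03]
t 9.80 pos [0.4815 0.1137 0.0743] yaw 52.48 gap 0.0237 F [-1.  -2.8  2.7]
q [   5.3   24.1  108.9   -0.    47.1 -137.2]  xaxis [-3.e-04 -0.e+00 -1.e+00]
dp [-0.2 -3.1 -0.3] roll 0.03 n>= 1.0
```

View pics/s6c.png

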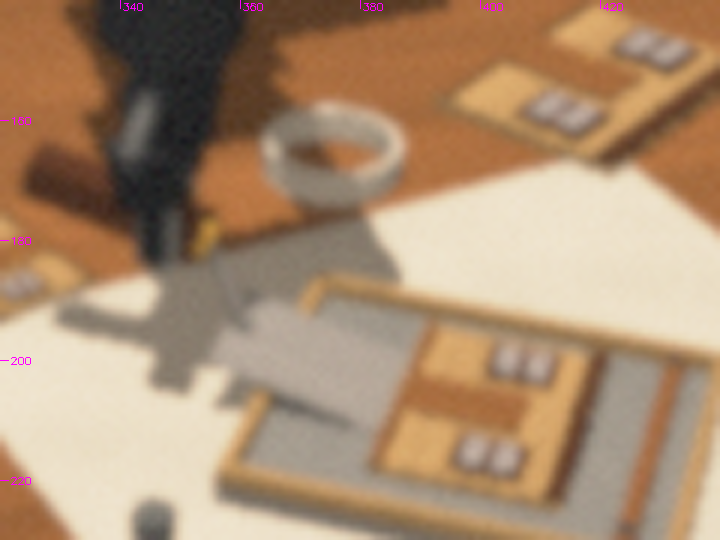

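View pics/t6c.png

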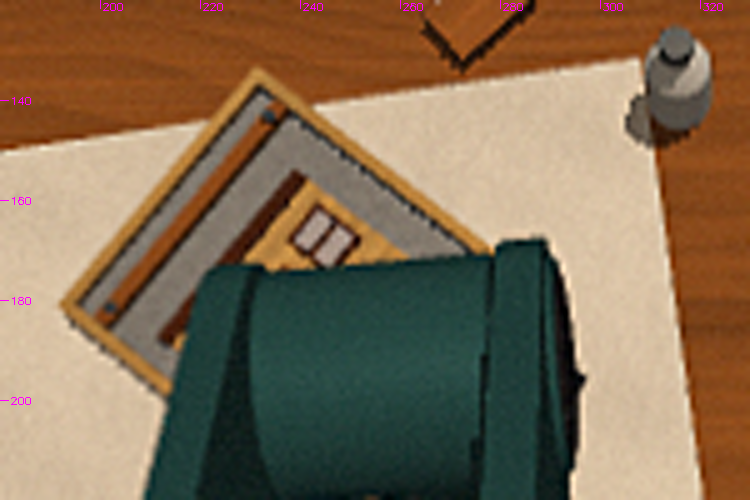

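Call:
{"method": "servo_tool", "body": {
  "increments": [
    {"gripper": 1, "dp": [-0.3, -4, 0], "roll": 0},
    {"gripper": 1, "dp": [-0.3, -8, 0], "roll": 0},
    {"gripper": 1, "dp": [-0.3, -12, 0], "roll": 0},
    {"gripper": 1, "dp": [-0.3, -16, 0], "roll": 0}
  ]
}}

```text
t: 10.23
eef_pos: [0.4913, 0.1264, 0.0745]
tcp_rot: [2.2, 90.0, 144.7]
contact_force: [-0.4, -1.0, -0.2]
finger_gap: 0.0231
```

```bash
python3 tr.py -160 7 0.0745; python3 -c "
from h import *
d,s=snap('scene','s7'); crop('s7',320,140,440,230,6,'s7c',20)"
```

```text
tcp in tray -160.1 7.2 torque [-0.14  0.17 -0.  ]
t 10.23 pos [0.4913 0.1264 0.0745] yaw 52.47 gap 0.0231 F [-0.4 -1.  -0.2]
q [   6.6   24.8  107.3    0.    47.9 -135.9]  xaxis [-1.e-04  1.e-04 -1.e+00]
dp [ 0.  -0.1 -0.2] roll 0.02 n>= 1.0
```

View pics/s7c.png

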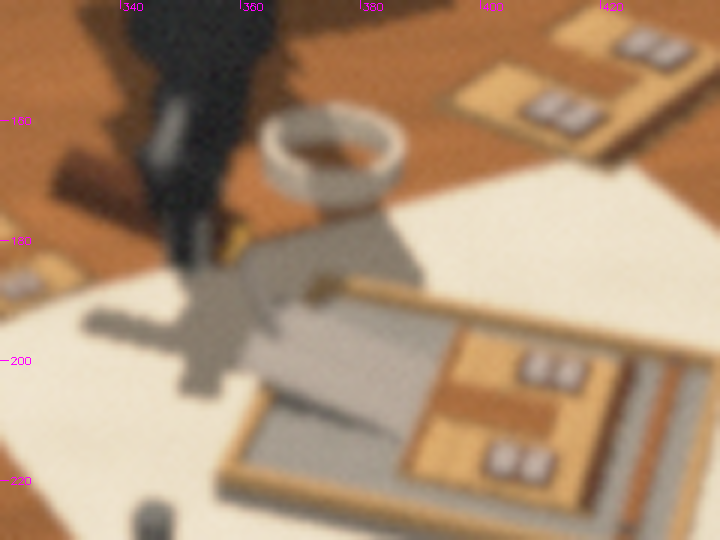

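Call:
{"method": "servo_tool", "body": {
  "increments": [
    {"gripper": 1, "dp": [0, -4, 0], "roll": 0},
    {"gripper": 1, "dp": [0, -7, 0], "roll": 0},
    {"gripper": 1, "dp": [0, -10, 0], "roll": 0}
  ]
}}

```text
t: 10.53
eef_pos: [0.4973, 0.1342, 0.0746]
tcp_rot: [17.6, 90.0, 160.1]
contact_force: [-0.9, -1.0, 0.4]
finger_gap: 0.0235
```

```bash
python3 tr.py -150 7 0.0745; python3 -c "
from h import *
d,s=snap('scene','s8'); crop('s8',320,140,440,230,6,'s8c',20)"
```

```text
tcp in tray -150.2 7.2 torque [-0.18  0.12  0.04]
t 10.53 pos [0.4973 0.1342 0.0746] yaw 52.48 gap 0.0235 F [-0.9 -1.   0.4]
q [   7.4   25.3  106.3    0.    48.4 -135.1]  xaxis [-1.e-04  0.e+00 -1.e+00]
dp [ 0.1 -0.2 -0.2] roll 0.03 n>= 1.0
```

View pics/s8c.png

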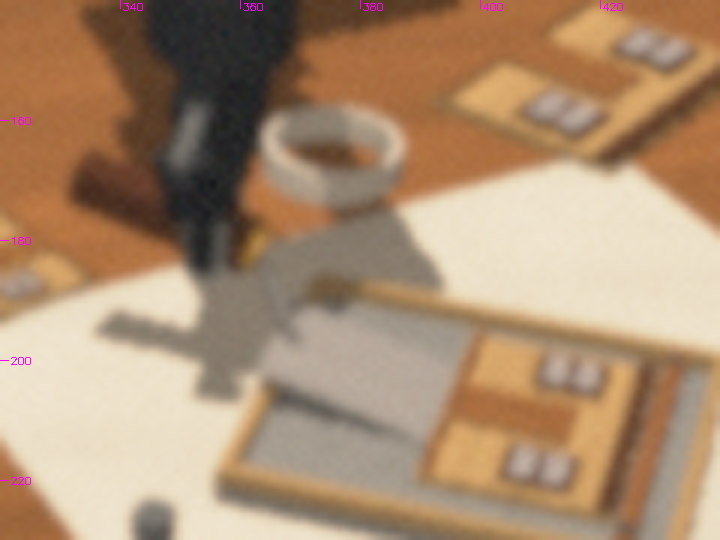

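Call:
{"method": "servo_tool", "body": {
  "increments": [
    {"gripper": 1, "dp": [0, -2, 0], "roll": 0},
    {"gripper": 1, "dp": [0, -3, 0], "roll": 0},
    {"gripper": 1, "dp": [0, -4, 0], "roll": 0}
  ]
}}

```text
t: 10.83
eef_pos: [0.4995, 0.1371, 0.0746]
tcp_rot: [62.8, 90.0, -154.7]
contact_force: [-1.7, -1.7, 2.0]
finger_gap: 0.0237
```

Call:
{"method": "servo_tool", "body": {
  "increments": [
    {"gripper": 1, "dp": [0, -2, 0], "roll": 0},
    {"gripper": 1, "dp": [0, -3, 0], "roll": 0}
  ]
}}

```text
t: 11.0
eef_pos: [0.5015, 0.1396, 0.0746]
tcp_rot: [1.6, 90.0, 144.1]
contact_force: [-1.3, -0.5, 0.2]
finger_gap: 0.0233
```

```bash
python3 tr.py -145 7 0.0745; python3 -c "
from h import *
d,s=snap('scene','s9'); crop('s9',320,140,440,230,6,'s9c',20)"
```

```text
tcp in tray -143.4 7.2 torque [-0.2   0.16 -0.01]
t 11.00 pos [0.5015 0.1396 0.0746] yaw 52.47 gap 0.0233 F [-1.3 -0.5  0.2]
q [   7.9   25.6  105.7    0.    48.7 -134.5]  xaxis [-1.e-04  1.e-04 -1.e+00]
dp [ 0.1  1.6 -0.2] roll 0.02 n>= 1.0
```

View pics/s9c.png

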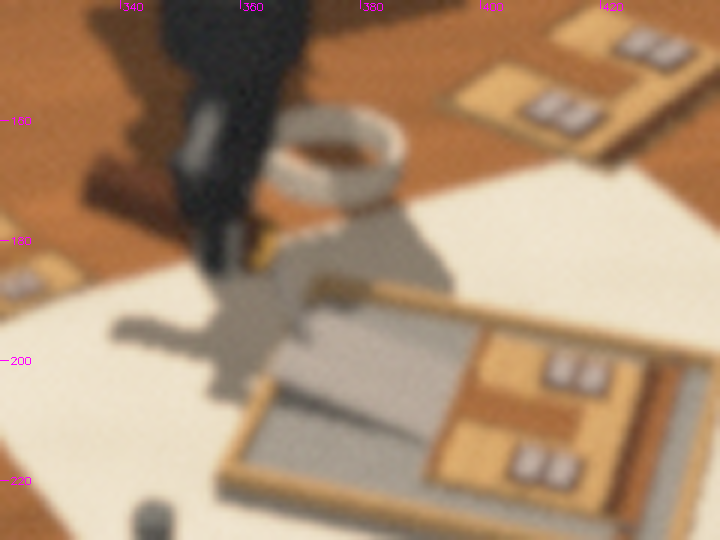

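Call:
{"method": "servo_tool", "body": {
  "increments": [
    {"gripper": 1, "dp": [0, -3, 0], "roll": 0},
    {"gripper": 1, "dp": [0, -6, 0], "roll": 0},
    {"gripper": 1, "dp": [2, -8, 0], "roll": 0},
    {"gripper": 1, "dp": [4, -8, 0], "roll": 0},
    {"gripper": 1, "dp": [6, -8, 0], "roll": 0}
  ],
  "squeeze": 30
}}

```text
t: 11.47
eef_pos: [0.5066, 0.1459, 0.0687]
tcp_rot: [-163.2, 90.0, -20.7]
contact_force: [-3.1, -4.7, 4.1]
finger_gap: 0.0233
```

```bash
python3 tr.py -135 7 0.0745; python3 -c "
from h import *
d,s=snap('scene','s10'); crop('s10',320,140,440,230,6,'s10c',20)"
```

```text
tcp in tray -135.3 7.0 torque [-0.28  0.06 -0.07]
t 11.47 pos [0.5066 0.1459 0.0687] yaw 52.49 gap 0.0233 F [-3.1 -4.7  4.1]
q [   8.6   26.5  105.1   -0.    48.4 -133.9]  xaxis [ 5.e-04 -2.e-04 -1.e+00]
dp [-5.8 -0.3  0. ] roll 0.04 n>= 1.0
```

View pics/s10c.png

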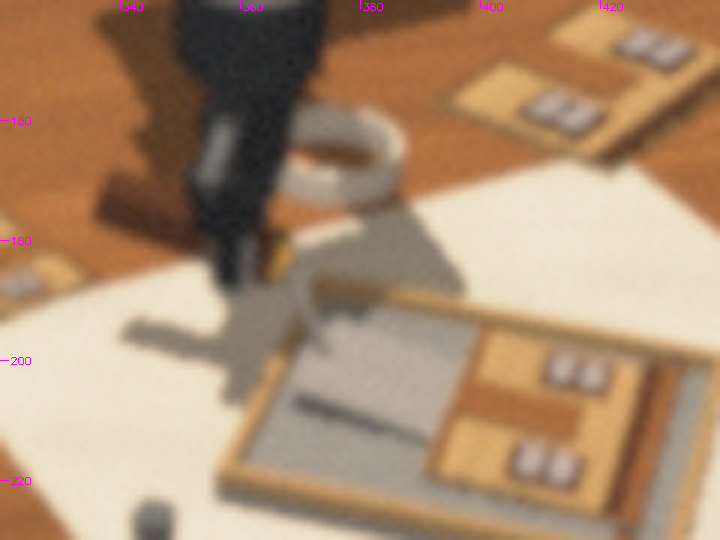

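Call:
{"method": "servo_tool", "body": {
  "increments": [
    {"gripper": 1, "dp": [3, 0, 0], "roll": 0},
    {"gripper": 1, "dp": [6, 0, 0], "roll": 0},
    {"gripper": 1, "dp": [9, 0, 0], "roll": 0},
    {"gripper": 1, "dp": [12, 0, 0], "roll": 0}
  ]
}}

```text
t: 11.85
eef_pos: [0.5064, 0.1459, 0.0564]
tcp_rot: [-111.1, 90.0, 31.3]
contact_force: [-2.5, -2.8, 4.6]
finger_gap: 0.0233
```

```bash
python3 tr.py -135 7 0.0425
```

```text
tcp in tray -135.4 7.1 torque [-0.09  0.05  0.02]
t 11.85 pos [0.5064 0.1459 0.0564] yaw 52.47 gap 0.0233 F [-2.5 -2.8  4.6]
q [   8.6   27.6  105.6    0.    46.7 -133.9]  xaxis [ 2.e-04  1.e-04 -1.e+00]
dp [13.9 -0.4 -0.1] roll 0.02 n>= 1.0
```

Call:
{"method": "servo_tool", "body": {
  "increments": [
    {"gripper": 1, "dp": [3, 0, 0], "roll": 0},
    {"gripper": 1, "dp": [6, 0, 0], "roll": 0},
    {"gripper": 1, "dp": [8, 0, 0], "roll": 0}
  ]
}}

```text
t: 12.1
eef_pos: [0.5062, 0.1459, 0.0481]
tcp_rot: [12.3, 90.0, 154.8]
contact_force: [-2.3, -2.6, 3.1]
finger_gap: 0.0233
```

```bash
python3 tr.py -135 7 0.0425; python3 -c "
from h import *
d,s=snap('scene','s11'); crop('s11',320,140,440,230,6,'s11c',20)
d,s=snap('wrist','w11'); crop('w11',270,80,370,240,4,'w11c',10)"
```

```text
tcp in tray -135.5 7.3 torque [-0.11  0.05 -0.02]
t 12.10 pos [0.5062 0.1459 0.0481] yaw 52.47 gap 0.0233 F [-2.3 -2.6  3.1]
q [   8.6   28.4  105.9    0.    45.7 -133.9]  xaxis [-3.e-04  1.e-04 -1.e+00]
dp [ 5.6 -0.5 -0.3] roll 0.02 n>= 1.0
```

View pics/s11c.png

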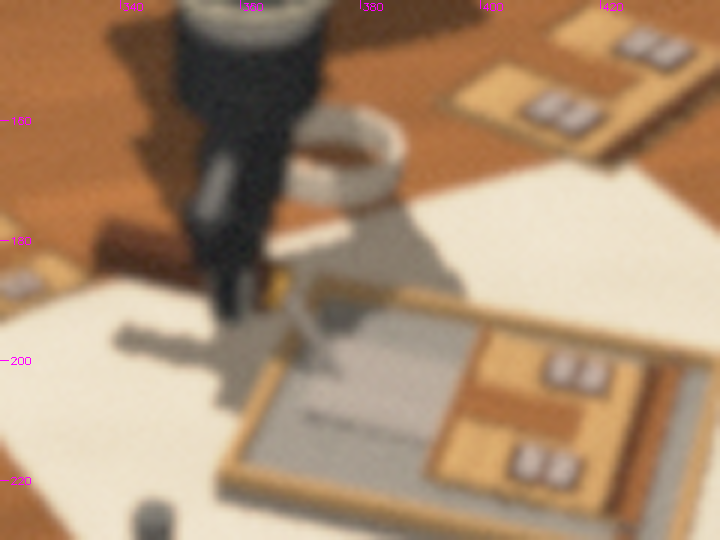

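View pics/w11c.png

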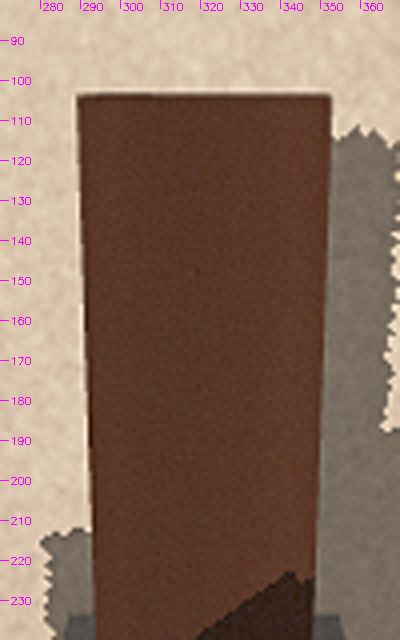

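Call:
{"method": "servo_tool", "body": {
  "increments": [
    {"gripper": 1, "dp": [1, -5, 0], "roll": 0},
    {"gripper": 1, "dp": [2, -10, 0], "roll": 0},
    {"gripper": 1, "dp": [2, -16, 0], "roll": 0},
    {"gripper": 1, "dp": [2, -22, 0], "roll": 0}
  ]
}}

```text
t: 12.53
eef_pos: [0.5202, 0.164, 0.0466]
tcp_rot: [-83.2, 90.0, 59.3]
contact_force: [-2.4, -3.8, 4.1]
finger_gap: 0.0234
```

```bash
python3 tr.py -71 7 0.0425; python3 -c "
from h import *
d,s=snap('scene','s12'); crop('s12',320,140,440,230,6,'s12c',20)"
```

```text
tcp in tray -112.7 7.2 torque [-0.07  0.15  0.03]
t 12.53 pos [0.5202 0.164  0.0466] yaw 52.48 gap 0.0234 F [-2.4 -3.8  4.1]
q [  10.2   29.6  103.6    0.    46.8 -132.3]  xaxis [ 1.e-04  2.e-04 -1.e+00]
dp [  4.1 -41.7  -0.2] roll 0.03 n>= 2.0
```

View pics/s12c.png

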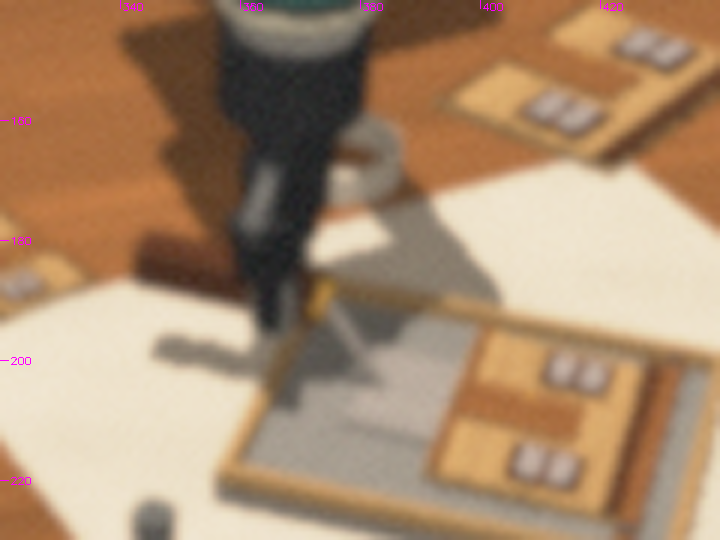

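Call:
{"method": "servo_tool", "body": {
  "increments": [
    {"gripper": 1, "dp": [0.5, -6, 0], "roll": 0},
    {"gripper": 1, "dp": [0.5, -12, 0], "roll": 0},
    {"gripper": 1, "dp": [0.5, -18, 0], "roll": 0},
    {"gripper": 1, "dp": [0.5, -24, 0], "roll": 0},
    {"gripper": 1, "dp": [0.5, -28, 0], "roll": 0}
  ]
}}

```text
t: 13.0
eef_pos: [0.5373, 0.1862, 0.0461]
tcp_rot: [-104.7, 90.0, 37.8]
contact_force: [-3.2, -2.7, 3.1]
finger_gap: 0.0237
```

```bash
python3 tr.py -71 7 0.0425; python3 -c "
from h import *
d,s=snap('scene','s13'); crop('s13',320,140,440,230,6,'s13c',20)
d,s=snap('wrist','w13'); crop('w13',270,80,370,240,4,'w13c',10)"
```

```text
tcp in tray -84.7 7.2 torque [-0.23  0.2  -0.08]
t 13.00 pos [0.5373 0.1862 0.0461] yaw 52.49 gap 0.0237 F [-3.2 -2.7  3.1]
q [  12.1   31.   100.6    0.    48.4 -130.3]  xaxis [ 1.e-04  1.e-04 -1.e+00]
dp [  3.6 -13.7  -0.2] roll 0.04 n>= 1.0
```

View pics/s13c.png

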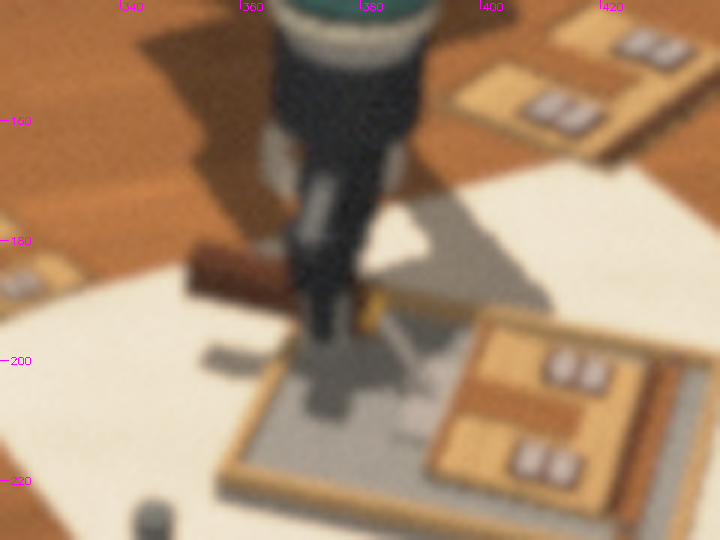

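View pics/w13c.png

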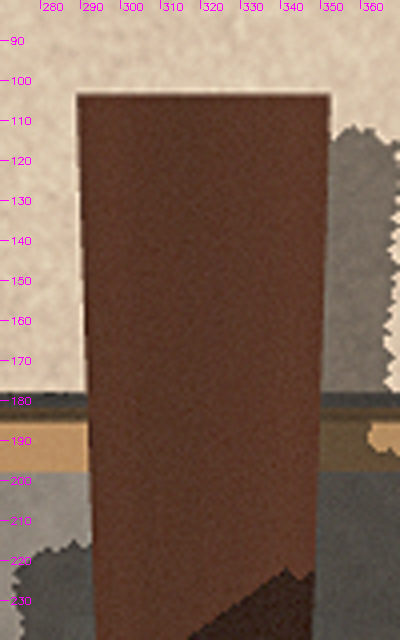

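Call:
{"method": "servo_tool", "body": {
  "increments": [
    {"gripper": 1, "dp": [0, -4, 0], "roll": 0},
    {"gripper": 1, "dp": [0, -8, 0], "roll": 0},
    {"gripper": 1, "dp": [0, -11, 0], "roll": 0},
    {"gripper": 1, "dp": [0, -13, 0], "roll": 0}
  ]
}}

```text
t: 13.43
eef_pos: [0.5413, 0.1928, 0.0454]
tcp_rot: [75.9, 89.5, -141.5]
contact_force: [-9.9, -20.4, 9.8]
finger_gap: 0.0234
```

```bash
python3 tr.py -71 7 0.0425; python3 -c "
from h import *
d,s=snap('scene','s14'); crop('s14',360,170,440,230,8,'s14c',20)"
```

```text
tcp in tray -77.0 8.1 torque [-2.84  1.01 -0.35]
t 13.43 pos [0.5413 0.1928 0.0454] yaw 52.55 gap 0.0234 F [ -9.9 -20.4   9.8]
q [  12.9   31.6   99.4   -0.3   49.5 -129.5]  xaxis [-0.0072 -0.0057 -1.    ]
dp [ 2.9 -6.  -1.1] roll 0.1 n>= 1.0
```

View pics/s14c.png

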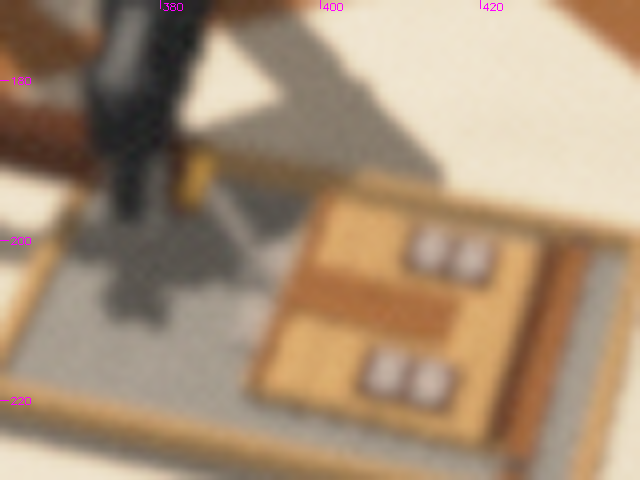

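Call:
{"method": "servo_tool", "body": {
  "increments": [
    {"gripper": 1, "dp": [0, 4, 0], "roll": 0},
    {"gripper": 1, "dp": [0, 8, 0], "roll": 0}
  ]
}}

```text
t: 13.65
eef_pos: [0.5401, 0.1897, 0.0459]
tcp_rot: [-89.6, 90.0, 52.8]
contact_force: [-0.1, 0.6, -1.9]
finger_gap: 0.0233
```

```bash
python3 tr.py -71 7 0.0425; python3 -c "
from h import *
d,s=snap('scene','s15'); crop('s15',360,170,440,230,8,'s15c',20)
d,s=snap('wrist','w15'); "
```

```text
tcp in tray -80.2 7.1 torque [-0.11  0.09 -0.04]
t 13.65 pos [0.5401 0.1897 0.0459] yaw 52.45 gap 0.0233 F [-0.1  0.6 -1.9]
q [  12.4   31.2  100.1    0.    48.6 -130.1]  xaxis [ 5.e-04  6.e-04 -1.e+00]
dp [ 3.4 -9.2 -0.1] roll 0.0 n>= 1.0
```

View pics/s15c.png

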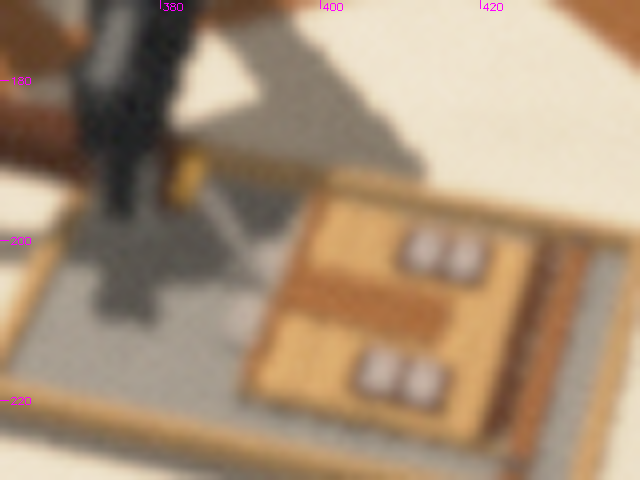

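View pics/w15.png

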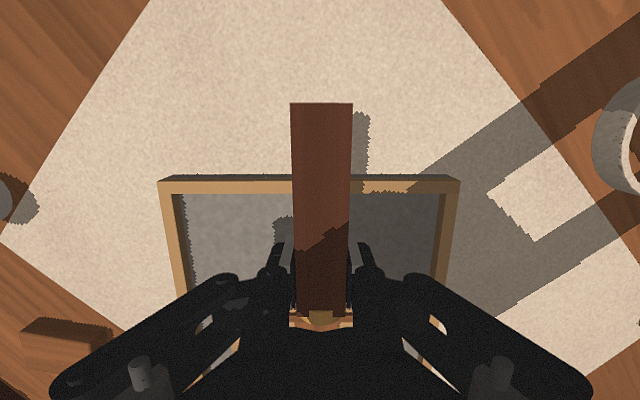

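Call:
{"method": "servo_tool", "body": {
  "increments": [
    {"gripper": 1, "dp": [0, 0, 0], "roll": 0},
    {"gripper": 1, "dp": [0, 0, 0], "roll": 0},
    {"gripper": 1, "dp": [0, 0, 0], "roll": 0}
  ],
  "squeeze": 110
}}

```text
t: 14.0
eef_pos: [0.5401, 0.1898, 0.046]
tcp_rot: [-88.1, 90.0, 54.3]
contact_force: [0.2, -0.7, -1.8]
finger_gap: 0.0227
```

Call:
{"method": "servo_tool", "body": {
  "increments": [
    {"gripper": 1, "dp": [-2, 0, 0], "roll": 0},
    {"gripper": 1, "dp": [-5, 0, 0], "roll": 0},
    {"gripper": 1, "dp": [-9, 0, 0], "roll": 0},
    {"gripper": 1, "dp": [-13, 0, 0], "roll": 0}
  ]
}}

```text
t: 14.33
eef_pos: [0.5399, 0.1896, 0.0595]
tcp_rot: [-60.6, 90.0, 81.9]
contact_force: [-0.7, -0.1, -0.9]
finger_gap: 0.0228
```

```bash
python3 tr.py -71 7 0.0425; python3 -c "
from h import *
d,s=snap('scene','s16'); crop('s16',350,150,450,230,7,'s16c',20)
d,s=snap('wrist','w16');crop('w16',270,80,370,240,4,'w16c',10) "
```

```text
tcp in tray -80.4 7.3 torque [-0.19  0.1  -0.01]
t 14.33 pos [0.5399 0.1896 0.0595] yaw 52.48 gap 0.0228 F [-0.7 -0.1 -0.9]
q [  12.4   30.1   99.6    0.    50.3 -130.1]  xaxis [ 0.e+00  1.e-04 -1.e+00]
dp [17.  -9.4 -0.3] roll 0.03 n>= 1.0
```

View pics/s16c.png

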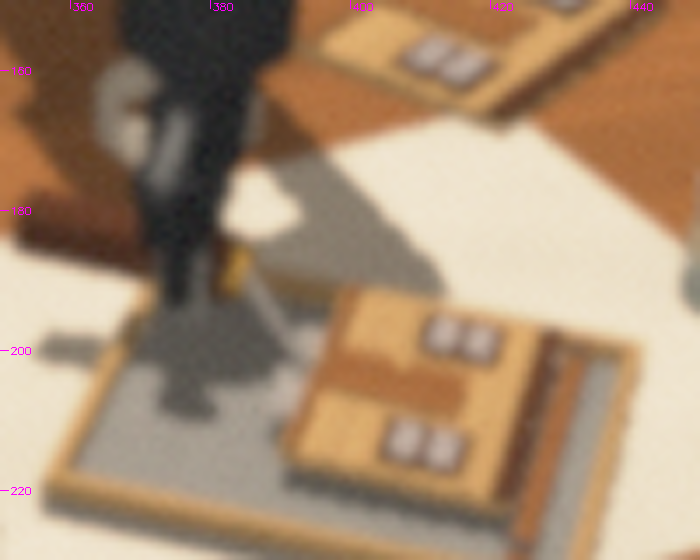

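View pics/w16c.png

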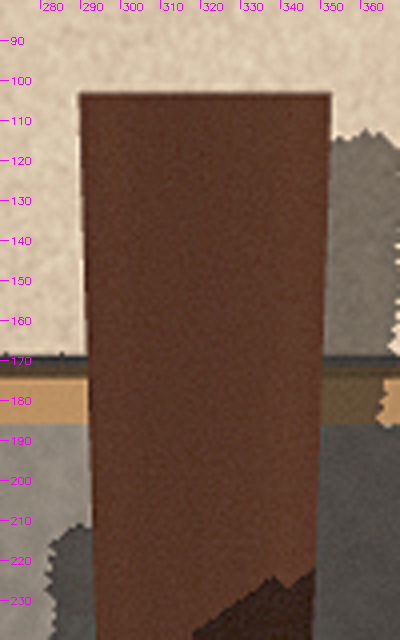

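Call:
{"method": "servo_tool", "body": {
  "increments": [
    {"gripper": 1, "dp": [-7, 0, 0], "roll": 0},
    {"gripper": 1, "dp": [-20, 0, 0], "roll": 0},
    {"gripper": 1, "dp": [-36, 0, 0], "roll": 0},
    {"gripper": 1, "dp": [-54, 0, 0], "roll": 0},
    {"gripper": 1, "dp": [-72, 0, 0], "roll": 0}
  ]
}}

```text
t: 14.85
eef_pos: [0.5394, 0.1894, 0.132]
tcp_rot: [40.7, 90.0, -176.8]
contact_force: [-0.0, -0.7, -2.5]
finger_gap: 0.0222
```

Call:
{"method": "servo_tool", "body": {
  "increments": [
    {"gripper": 1, "dp": [-16, 4, 0], "roll": 2},
    {"gripper": 1, "dp": [-29, 10, 0], "roll": 5},
    {"gripper": 1, "dp": [-38, 18, 0], "roll": 9},
    {"gripper": 1, "dp": [-43, 28, 0], "roll": 14},
    {"gripper": 1, "dp": [-45, 40, 0], "roll": 19}
  ]
}}

```text
t: 15.27
eef_pos: [0.516, 0.1579, 0.1777]
tcp_rot: [-107.3, 89.9, 16.0]
contact_force: [0.7, 0.5, -2.9]
finger_gap: 0.0227
```

```bash
cat > st.py <<'E'
from h import *
import sys
from go import plan
S=np.array([.5815,-.2541]); A=-69.57
if __name__=="__main__":
    import json,os
    if os.path.exists("stand.json"): S=np.array(json.load(open("stand.json"))[:2]); A=json.load(open("stand.json"))[2]
    a=np.radians(A); D=np.array([np.cos(a),np.sin(a)]); N=np.array([-D[1],D[0]])
    x,y,z=map(float,sys.argv[1:4])
    from rig import monitor
    s=monitor.get_state(); e=s["eef_pos"][:2]-S
    print("tcp in stand",(e@D*1000).round(1),(e@N*1000).round(1),"torque",s["ft_torque"].round(2))
    w=S+D*x/1000+N*y/1000
    plan(w[0],w[1],z,A,s)
E
python3 st.py -230 0 0.18
```

```text
tcp in stand -408.9 82.5 torque [-0.1   0.17  0.02]
t 15.27 pos [0.516  0.1579 0.1777] yaw 33.25 gap 0.0227 F [ 0.7  0.5 -2.9]
q [   9.7   18.8   97.8    0.    63.2 -113.6]  xaxis [ 2.4e-03  7.0e-04 -1.0e+00]
dp [  -2.5  120.1 -156.2] roll 102.82 n>= 15.0
```

Call:
{"method": "servo_tool", "body": {
  "increments": [
    {"gripper": 1, "dp": [0, 10, -6], "roll": 5.5},
    {"gripper": 1, "dp": [0, 19, -14], "roll": 11.5},
    {"gripper": 1, "dp": [0, 28, -23], "roll": 17.5},
    {"gripper": 1, "dp": [0, 36, -34], "roll": 23.5},
    {"gripper": 1, "dp": [0, 44, -46], "roll": 29.5}
  ]
}}

```text
t: 15.68
eef_pos: [0.5035, 0.0948, 0.1765]
tcp_rot: [33.7, 90.0, 127.4]
contact_force: [-0.2, 0.1, -2.2]
finger_gap: 0.023
```

```bash
python3 st.py -230 0 0.18
```

```text
tcp in stand -354.2 48.7 torque [ 0.03  0.15 -0.04]
t 15.68 pos [0.5035 0.0948 0.1765] yaw 3.70 gap 0.0230 F [-0.2  0.1 -2.2]
q [  2.9  16.9 101.1   0.   62.1 -90.8]  xaxis [-2.e-04  3.e-04 -1.e+00]
dp [  -3.6   10.9 -132.9] roll 73.27 n>= 11.0
```

Call:
{"method": "servo_tool", "body": {
  "increments": [
    {"gripper": 1, "dp": [0, 2, -13], "roll": 6},
    {"gripper": 1, "dp": [0, 3, -26], "roll": 12},
    {"gripper": 1, "dp": [0, 4, -39], "roll": 18},
    {"gripper": 1, "dp": [0, 5, -52], "roll": 24},
    {"gripper": 1, "dp": [0, 6, -65], "roll": 30}
  ]
}}

```text
t: 16.1
eef_pos: [0.5024, 0.0294, 0.1765]
tcp_rot: [16.7, 90.0, 80.4]
contact_force: [0.5, -0.4, -3.2]
finger_gap: 0.0223
```

```bash
python3 st.py -230 0 0.18
```

```text
tcp in stand -293.3 24.8 torque [0.11 0.23 0.03]
t 16.10 pos [0.5024 0.0294 0.1765] yaw -26.33 gap 0.0223 F [ 0.5 -0.4 -3.2]
q [ -4.5  16.1 102.2   0.   61.7 -68.2]  xaxis [ 1.e-04  3.e-04 -1.e+00]
dp [ -3.5 -29.1 -61.4] roll 43.24 n>= 7.0
```

Call:
{"method": "servo_tool", "body": {
  "increments": [
    {"gripper": 1, "dp": [0, -4, -12], "roll": 6},
    {"gripper": 1, "dp": [0, -9, -24], "roll": 12},
    {"gripper": 1, "dp": [0, -14, -35], "roll": 18},
    {"gripper": 1, "dp": [0, -19, -45], "roll": 24},
    {"gripper": 1, "dp": [0, -23, -53], "roll": 30}
  ]
}}

```text
t: 16.52
eef_pos: [0.4999, -0.0286, 0.1765]
tcp_rot: [-5.1, 90.0, 28.6]
contact_force: [1.0, -0.3, -2.8]
finger_gap: 0.0225
```

Call:
{"method": "servo_tool", "body": {
  "increments": [
    {"gripper": 1, "dp": [0, -4, -3], "roll": 5},
    {"gripper": 1, "dp": [0, -7, -5], "roll": 9},
    {"gripper": 1, "dp": [0, -8, -6], "roll": 12},
    {"gripper": 1, "dp": [0, -8, -6], "roll": 13},
    {"gripper": 1, "dp": [0, -8, -6], "roll": 13}
  ]
}}

```text
t: 16.93
eef_pos: [0.4994, -0.0377, 0.1764]
tcp_rot: [41.9, 90.0, 62.8]
contact_force: [0.1, -0.8, -2.3]
finger_gap: 0.0223
```

```bash
python3 st.py -230 0 0.18; python3 -c "
from h import *
for n in('scene','top','wrist'): snap(n,n[0]+'17')
crop('s17',180,120,340,260,5,'s17c',20)
crop('t17',320,90,470,230,5,'t17c',20)"
```

```text
tcp in stand -231.4 -1.4 torque [ 0.18  0.11 -0.02]
t 16.93 pos [ 0.4994 -0.0377  0.1764] yaw -69.03 gap 0.0223 F [ 0.1 -0.8 -2.3]
q [-12.2  16.  102.4   0.   61.6 -33.2]  xaxis [ 2.e-04  4.e-04 -1.e+00]
dp [-3.6 -1.4  1.4] roll 0.54 n>= 1.0
```

View pics/s17c.png

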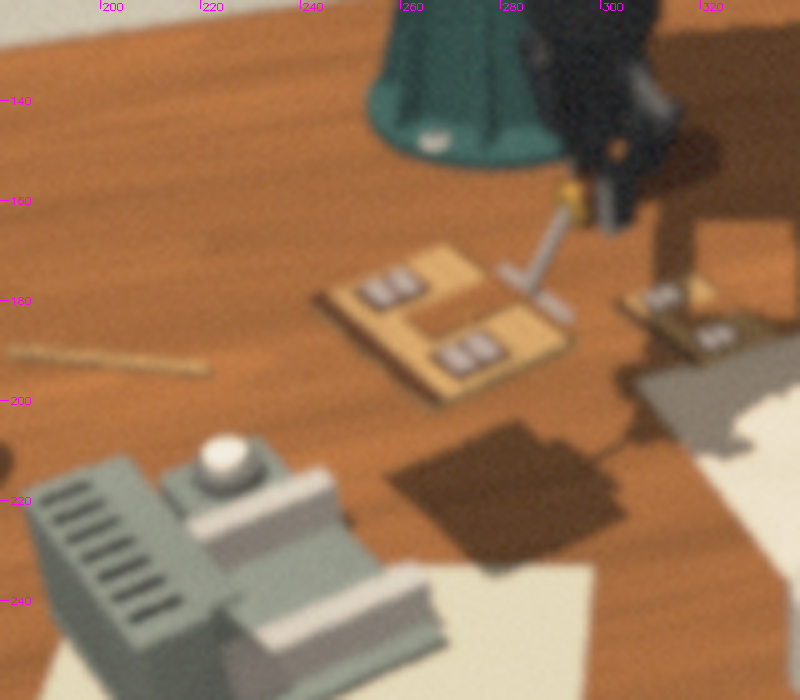

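View pics/t17.png

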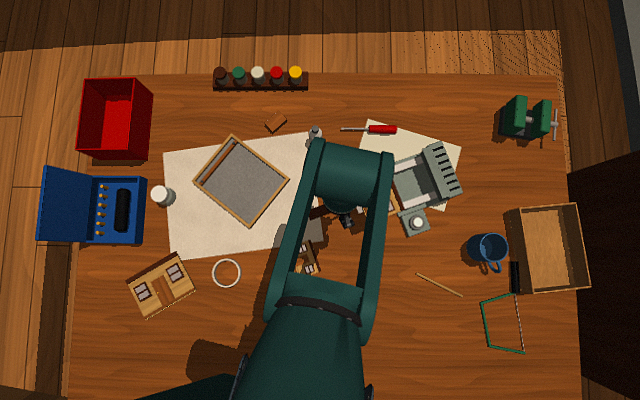

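View pics/w17.png

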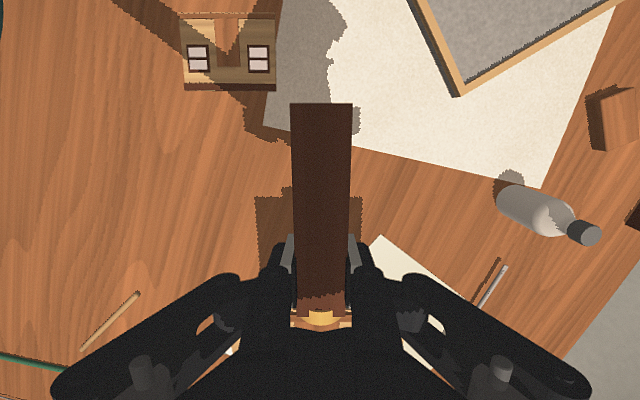

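```bash
python3 -c "
from h import *
crop('s17',236,160,300,208,12,'s17d',4)
crop('s17',180,200,275,265,8,'s17e',5)"
```

```text
(no output)
```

View pics/s17d.png

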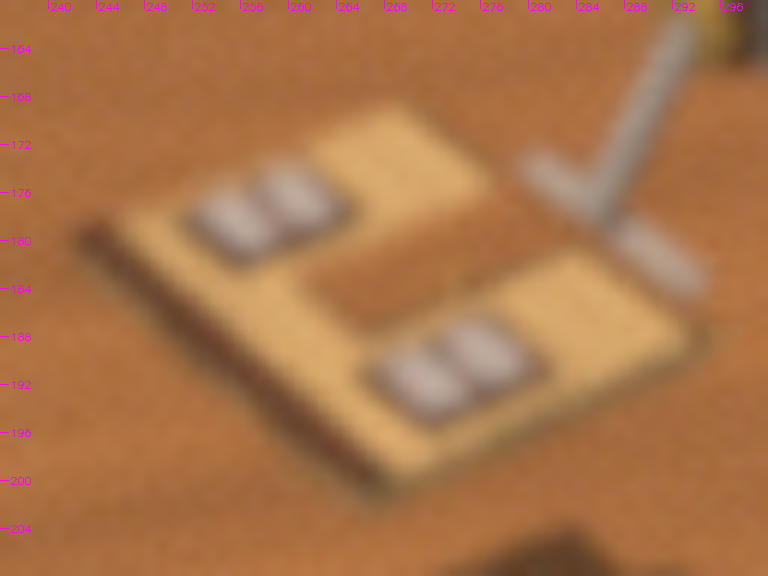

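View pics/s17e.png

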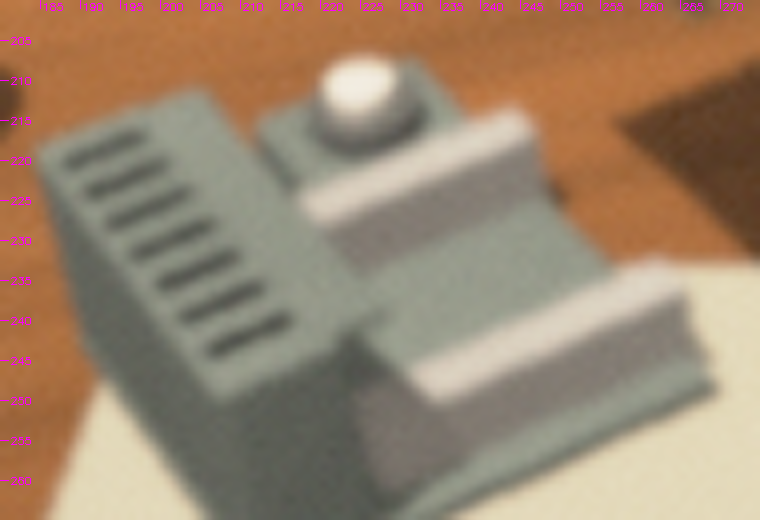

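Run:
```python
from fit import *
d=load("top0")
c=lambda L,ox,oy,f=5:[(ox+a/f,oy+b/f) for a,b in L]
for pr in [((325,330),(485,272)),((315,298),(478,243)),((385,480),(540,418)),((398,508),(552,440))]:
    P=ray(d,c(pr,320,110),.04); v=P[1]-P[0]; print("edge yaw",np.degrees(np.arctan2(v[1],v[0])).round(2),P[0].round(4),(np.linalg.norm(v)*1000).round(1))
s=load("s17")
pts=[(-60,65,40),(-60,45,40),(-60,-45,40),(-60,-65,40)]
px=[(266.0,236.2),(261.6,231.8),(247.1,216.3),(244.4,212.9)]
def W(p,L):
    L=np.array(L,float)/1000; a=p[2]; return np.c_[p[0]+np.cos(a)*L[:,0]-np.sin(a)*L[:,1],p[1]+np.sin(a)*L[:,0]+np.cos(a)*L[:,1],L[:,2]]
for p in ([.5815,-.2541,np.radians(-69.57)],): print(proj(s,W(p,pts)).round(1).tolist(),px)
print("scene stand fit",fit(s,pts,px,[.58,-.25,-1.2]))
# front
for dz in (143,146,149):
  L=[(50,-65,dz+11),(50,65,dz),(-50,65,dz+8),(-50,-65,dz+8)]
  P=[(242.3,179.8),(267.5,202.1),(294.3,188.2),(269.2,168.6)]
  F=fit(s,L,P,[.54,-.15,-1.2]); e=F[0]-s["pt"][:2]; R=s["Rt"]
  print(dz,F,"in tool fwd",(-(e@R[:2,1])*1000).round(1),"left",((e@R[:2,2])*1000).round(1))
w=load("w17")
```

```text
edge yaw -69.48 [ 0.6039 -0.1809  0.04  ] 101.0
edge yaw -70.71 [ 0.6229 -0.1754  0.04  ] 102.3
edge yaw -67.91 [ 0.5159 -0.2139  0.04  ] 97.9
edge yaw -65.98 [ 0.4997 -0.221   0.04  ] 98.7
[[265.2, 234.9], [261.6, 231.2], [246.3, 215.7], [243.1, 212.5]] [(266.0, 236.2), (261.6, 231.8), (247.1, 216.3), (244.4, 212.9)]
scene stand fit (array([ 0.5841, -0.2531]), np.float64(-70.89), np.float64(0.46))
143 (array([ 0.5369, -0.1417]), np.float64(-66.48), np.float64(1.97)) in tool fwd 110.5 left -2.2
146 (array([ 0.5414, -0.1423]), np.float64(-66.51), np.float64(2.09)) in tool fwd 112.7 left 1.8
149 (array([ 0.5459, -0.1429]), np.float64(-66.54), np.float64(2.22)) in tool fwd 114.8 left 5.7
```

```bash
python3 -c "
from h import *
crop('w1',40,160,260,330,3,'w1s',10)
crop('w2',0,160,230,330,3,'w2s',10)"
```

```text
(no output)
```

View pics/w1s.png

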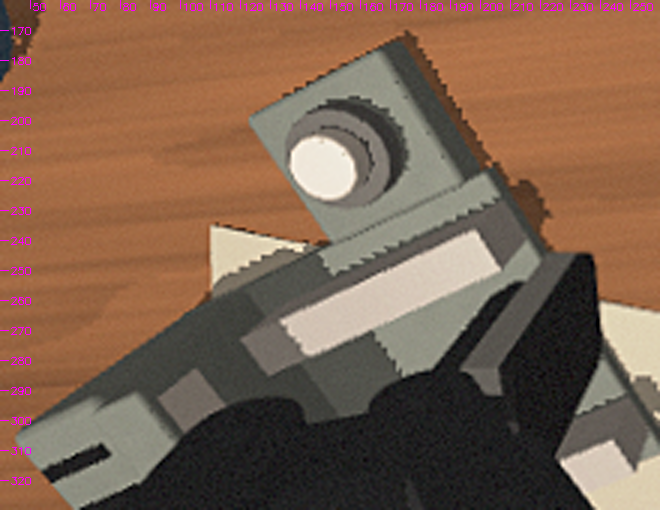

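View pics/w2s.png

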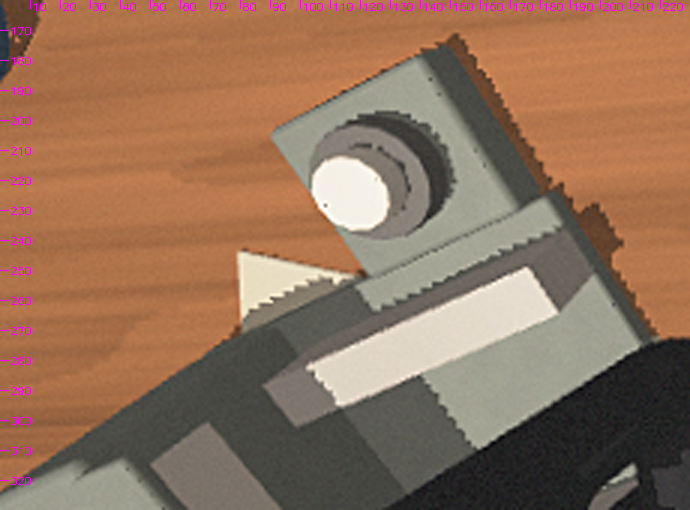

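Run:
```python
from fit import *
w=load("w1")
L=[(-60,-65,40),(-60,-45,40),(60,-65,40),(60,-45,40),(-60,45,40),(-60,65,40)]
P=[(198.3,236.7),(207.3,249.3),(121,273.3),(128.3,285.7),(246.7,306.7),(253,316.7)]
print(fit(w,L,P,[.582,-.254,-1.22]))
w2=load("w2")
P2=[(160+16.7,160+88.7),(186,265),(87.7,288.7),(98.7,302.3)]
P2=[(530/3,160+266/3),(558/3,160+313/3),(263/3,160+387/3),(297/3,160+427/3)]
r=fit(w2,L[:4],P2,[.582,-.254,-1.22]);print(r)
print("btn",ray(w,[(147.3,216)],.042),ray(w2,[(350/3,160+194/3)],.042))
for d,px in((w,P),(w2,P2)): print(ray(d,px,.04)[:,:2].round(4).tolist())
```

```text
(array([ 0.5843, -0.2523]), np.float64(-69.25), np.float64(2.1))
(array([ 0.5843, -0.2533]), np.float64(-69.69), np.float64(0.79))
btn [[ 0.47076384 -0.27349353  0.042     ]] [[ 0.47071914 -0.27321576  0.042     ]]
[[0.5029, -0.2195], [0.5204, -0.2121], [0.5446, -0.3312], [0.5633, -0.3272], [0.6067, -0.1782], [0.6231, -0.1726]]
[[0.5023, -0.2186], [0.5211, -0.213], [0.5448, -0.3327], [0.5629, -0.3253]]
```

```bash
echo '[0.584,-0.253,-69.7]' > stand.json; python3 st.py -175 0 0.088
```

```text
tcp in stand -231.3 -4.5 torque [0.18 0.12 0.  ]
t 17.08 pos [ 0.4995 -0.0376  0.1762] yaw -68.95 gap 0.0226 F [-0.2  0.  -1.8]
q [-12.2  16.  102.4   0.   61.6 -33.3]  xaxis [ 2.e-04  2.e-04 -1.e+00]
dp [ 88.2 -56.4   3.7] roll 0.75 n>= 3.0
```

Call:
{"method": "servo_tool", "body": {
  "increments": [
    {"gripper": 1, "dp": [8, -5, 1], "roll": 0.4},
    {"gripper": 1, "dp": [22, -15, 2], "roll": 0.75},
    {"gripper": 1, "dp": [40, -27, 3], "roll": 0.75},
    {"gripper": 1, "dp": [58, -39, 3.7], "roll": 0.75},
    {"gripper": 1, "dp": [73, -49, 3.7], "roll": 0.75}
  ]
}}

```text
t: 17.5
eef_pos: [0.521, -0.0829, 0.1016]
tcp_rot: [-141.6, 90.0, -121.3]
contact_force: [0.2, -0.5, -3.5]
finger_gap: 0.0223
```

Call:
{"method": "servo_tool", "body": {
  "increments": [
    {"gripper": 1, "dp": [8, -4, 0], "roll": 0},
    {"gripper": 1, "dp": [13, -8, 0], "roll": 0},
    {"gripper": 1, "dp": [15, -16, 0], "roll": 0},
    {"gripper": 1, "dp": [15, -26, 0], "roll": 0},
    {"gripper": 1, "dp": [15, -36, 0], "roll": 0}
  ]
}}

```text
t: 17.92
eef_pos: [0.5338, -0.1167, 0.0886]
tcp_rot: [-38.6, 89.9, -18.3]
contact_force: [1.0, 0.0, -2.4]
finger_gap: 0.0223
```

```bash
python3 st.py -111 0 0.088; python3 -c "
from h import *
for n in('scene','top','wrist'): snap(n,n[0]+'18')
crop('s18',170,170,310,270,5,'s18c',10)"
```

```text
tcp in stand -145.2 0.2 torque [ 0.17  0.05 -0.03]
t 17.92 pos [ 0.5338 -0.1167  0.0886] yaw -69.73 gap 0.0223 F [ 1.   0.  -2.4]
q [-19.6  26.  101.8   0.   52.1 -39.8]  xaxis [ 1.e-03 -3.e-04 -1.e+00]
dp [  0.7 -34.2  -0.2] roll -0.03 n>= 1.0
```

View pics/s18c.png

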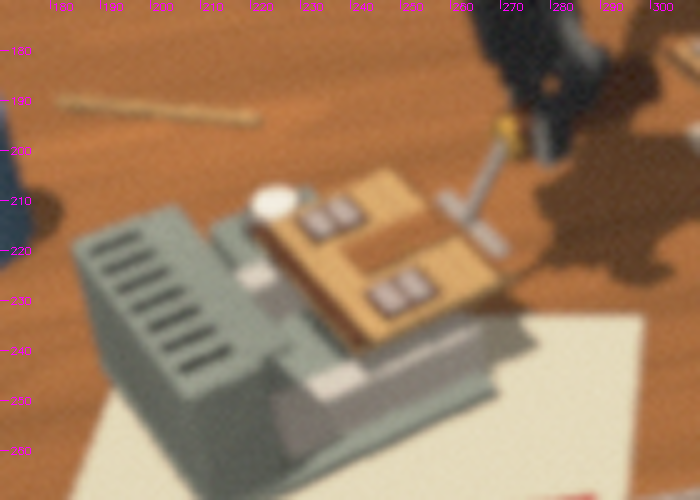

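View pics/t18.png

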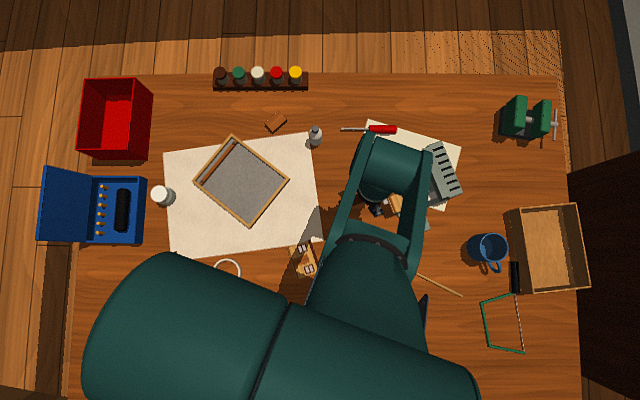

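Call:
{"method": "servo_tool", "body": {
  "increments": [
    {"gripper": 1, "dp": [0, -5, 0], "roll": 0},
    {"gripper": 1, "dp": [2, -14, 0], "roll": 0},
    {"gripper": 1, "dp": [5, -24, 0], "roll": 0},
    {"gripper": 1, "dp": [7, -31, 0], "roll": 0},
    {"gripper": 1, "dp": [8, -34, 0], "roll": 0}
  ]
}}

```text
t: 18.48
eef_pos: [0.5455, -0.1494, 0.0797]
tcp_rot: [-60.1, 90.0, -40.0]
contact_force: [0.7, -0.2, -2.1]
finger_gap: 0.0223
```

Call:
{"method": "servo_tool", "body": {
  "increments": [
    {"gripper": 1, "dp": [0, 0, 0], "roll": 0}
  ]
}}

```text
t: 18.57
eef_pos: [0.5451, -0.1489, 0.0796]
tcp_rot: [130.3, 90.0, 150.5]
contact_force: [-0.4, 0.1, -1.9]
finger_gap: 0.0225
```

```bash
python3 st.py -111 0 0.088; python3 -c "
from h import *
for n in('scene',): snap(n,n[0]+'19')
crop('s19',195,190,275,250,9,'s19c',5)"
```

```text
tcp in stand -111.2 -0.4 torque [0.19 0.11 0.01]
t 18.57 pos [ 0.5451 -0.1489  0.0796] yaw -69.83 gap 0.0225 F [-0.4  0.1 -1.9]
q [-22.3  28.   99.8   0.   52.3 -42.5]  xaxis [-1.e-04  1.e-04 -1.e+00]
dp [-8.4 -0.2  0.4] roll -0.13 n>= 1.0
```

View pics/s19c.png

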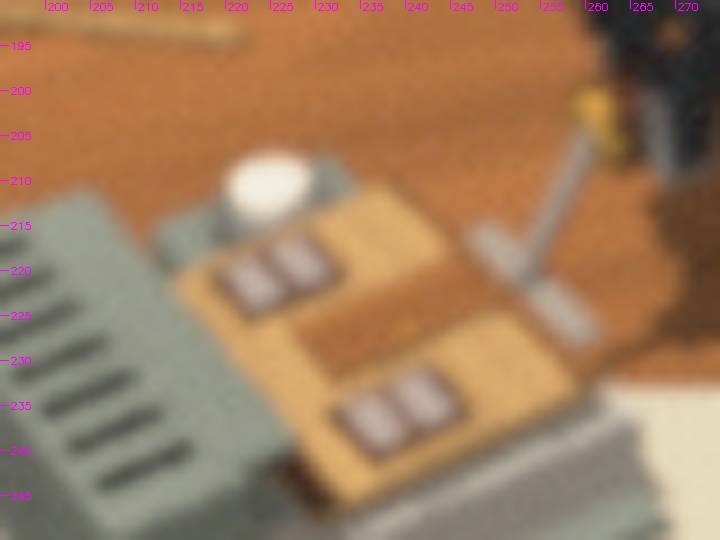

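```bash
cat > jf.py <<'E'
from h import *
from scipy.optimize import least_squares
obs={"s17":[((50,-65,11),(242.3,179.8)),((50,65,1),(267.5,202.1)),((-50,65,7),(294.3,188.2)),((-50,-65,8),(269.2,168.6))],
"s18":[((50,-65,11),(221,216)),((50,65,1),(242.6,240.4)),((-50,65,7),(270.6,224.4)),((-50,-65,8),(247.6,203.6))],
"s19":[((50,65,1),(231.1,247.6)),((-50,65,7),(260.6,232.2)),((-50,-65,8),(237,210.3))]}
D={k:load(k) for k in obs}
def res(p,full=False):
    f,l,y,h=p[:4]; out=[]
    for k,o in obs.items():
        d=D[k]; R=d["Rt"]; a=np.radians(y); th=np.radians(1.7)
        for L,px in o:
            x=f+np.cos(a)*L[0]-np.sin(a)*L[1]; yy=l+np.sin(a)*L[0]+np.cos(a)*L[1]
            z=h+L[2]-np.sin(th)*(x-0)
            W=d["pt"]+R@(np.array([-z,-x,yy])/1e3)
            out.append(proj(d,W)[0]+p[4:6]-px)
    return np.array(out).ravel()
stand=lambda p:None
r=least_squares(lambda p:np.r_[res(p),(p[3]+27.5)/2,p[4:6]/0.5],[110,0,0,-27.5,0,0],loss="soft_l1")
print(r.x.round(2)); print(res(r.x).reshape(-1,2).round(1).tolist())
E
python3 jf.py
```

```text
[ 1.1184e+02 -1.9200e+00  2.9200e+00 -2.8520e+01 -1.0000e-02  1.8000e-01]
[[-2.0, 0.4], [-1.2, 1.1], [1.7, -1.6], [0.1, -0.6], [-2.9, 0.2], [-0.8, 1.3], [1.8, -0.4], [0.3, -0.7], [-0.3, 1.7], [1.3, -1.0], [1.0, -0.9]]
```

Run:
```python
from tipproj import *
for k,obs in (("s17",[(279.3,172.9),(294.8,183.8)]),("s18",[(170+443/5,170+190/5),(170+505/5,170+253/5)]),("s19",[(195+475/9,190+220/9),(195+600/9,190+342/9)])):
    d=load(k)
    p=proj(d,pts(d,1.7,[(-50,-35,2),(-50,35,2)])); o=np.array(obs)
    an=lambda q:np.degrees(np.arctan2(*(q[1]-q[0])[::-1]))
    print(k,p.round(1).tolist(),o.tolist(),an(p),an(o))
    R=d["Rt"]
    # sill predicted angles at yaw offs
    for y in(0,2,4):
        a=np.radians(y); q=[]
        for L in((-50,-65),(-50,65)):
            x=112+np.cos(a)*L[0]-np.sin(a)*L[1]; yy=np.sin(a)*L[0]+np.cos(a)*L[1]
            q.append(d["pt"]+R@(np.array([20,-x,yy])/1e3))
        print("  sill",y,an(proj(d,np.array(q))))
print("obs sill", [np.degrees(np.arctan2(b,a)) for a,b in((294.3-269.2,188.2-168.6),(270.6-247.6,224.4-203.6),(260.6-237,232.2-210.3))])
```

```text
s17 [[280.8, 172.5], [294.2, 182.8]] [[279.3, 172.9], [294.8, 183.8]] 37.3202639167725 35.115875992477946
  sill 0 37.58013837186413
  sill 2 35.3752293228496
  sill 4 33.267662093454845
s18 [[259.0, 207.8], [271.3, 219.4]] [[258.6, 208.0], [271.0, 220.6]] 43.55828173033104 45.45835645800047
  sill 0 43.935823077034065
  sill 2 41.48328402170123
  sill 4 39.11924362842097
s19 [[249.1, 214.4], [261.0, 226.4]] [[247.77777777777777, 214.44444444444446], [261.6666666666667, 228.0]] 45.279764649433936 44.30413406049113
  sill 0 45.69633881399923
  sill 2 43.161633717173665
  sill 4 40.713695790737546
obs sill [np.float64(37.98544081433762), np.float64(42.12454631601474), np.float64(42.86027385939639)]
```

Call:
{"method": "servo_tool", "body": {
  "increments": [
    {"gripper": 1, "dp": [1, 0.5, 1.5], "roll": 0.6},
    {"gripper": 1, "dp": [2, 1, 3], "roll": 1.2},
    {"gripper": 1, "dp": [4, 1, 3], "roll": 1.2},
    {"gripper": 1, "dp": [6, 1, 3], "roll": 1.2}
  ]
}}

```text
t: 18.95
eef_pos: [0.5473, -0.1456, 0.074]
tcp_rot: [11.1, 90.0, 30.2]
contact_force: [-0.1, 0.5, -1.8]
finger_gap: 0.0222
```

Call:
{"method": "servo_tool", "body": {
  "increments": [
    {"gripper": 1, "dp": [1, 0, 0], "roll": 0},
    {"gripper": 1, "dp": [2, 0, 0], "roll": 0},
    {"gripper": 1, "dp": [3, 0, 0], "roll": 0},
    {"gripper": 1, "dp": [4, 0, 0], "roll": 0},
    {"gripper": 1, "dp": [5, 0, 0], "roll": 0}
  ]
}}

```text
t: 19.37
eef_pos: [0.5473, -0.1459, 0.069]
tcp_rot: [5.3, 90.0, 24.3]
contact_force: [0.4, 0.7, -1.9]
finger_gap: 0.0225
```

```bash
python3 st.py -111 0 0.06; python3 -c "
from h import *
for n in('scene',): snap(n,n[0]+'20')
crop('s20',195,190,275,250,9,'s20c',5)"
```

```text
tcp in stand -113.2 2.7 torque [0.13 0.07 0.01]
t 19.37 pos [ 0.5473 -0.1459  0.069 ] yaw -70.97 gap 0.0225 F [ 0.4  0.7 -1.9]
q [-21.9  28.9 100.    0.   51.1 -41. ]  xaxis [ 1.e-04  1.e-04 -1.e+00]
dp [ 9.  -2.2 -2.6] roll -1.27 n>= 1.0
```

View pics/s20c.png

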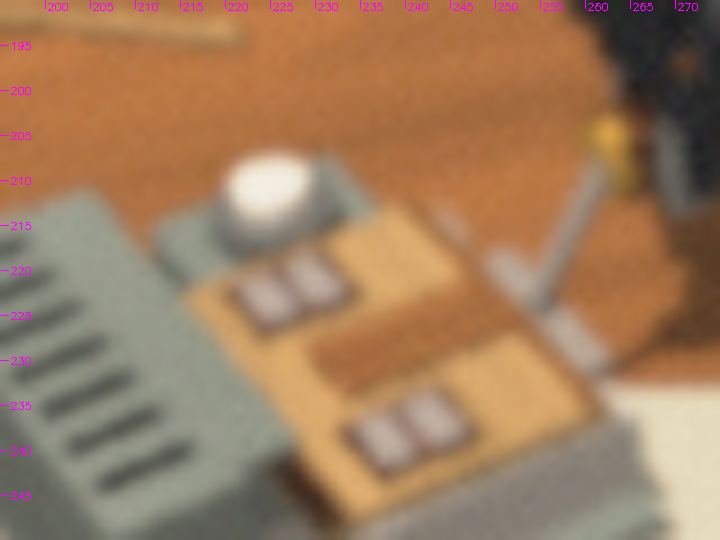

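Call:
{"method": "servo_tool", "body": {
  "increments": [
    {"gripper": 1, "dp": [1, 0, 0], "roll": 0},
    {"gripper": 1, "dp": [2.5, 0, 0], "roll": 0},
    {"gripper": 1, "dp": [4, 0, 0], "roll": 0},
    {"gripper": 1, "dp": [5.5, 0, 0], "roll": 0},
    {"gripper": 1, "dp": [7, 0, 0], "roll": 0}
  ]
}}

```text
t: 19.83
eef_pos: [0.5473, -0.146, 0.0619]
tcp_rot: [-16.0, 90.0, 3.1]
contact_force: [-0.4, -0.1, -1.0]
finger_gap: 0.0226
```

```bash
python3 st.py -111 0 0.06; python3 -c "
from h import *
for n in('scene',): snap(n,n[0]+'21')
crop('s21',195,190,275,250,9,'s21c',5)"
```

```text
tcp in stand -113.1 2.7 torque [ 0.14  0.07 -0.03]
t 19.83 pos [ 0.5473 -0.146   0.0619] yaw -70.98 gap 0.0226 F [-0.4 -0.1 -1. ]
q [-21.9  29.5 100.3   0.   50.2 -41. ]  xaxis [ 1.e-04  0.e+00 -1.e+00]
dp [ 1.9 -2.1 -2.6] roll -1.28 n>= 1.0
```

View pics/s21c.png

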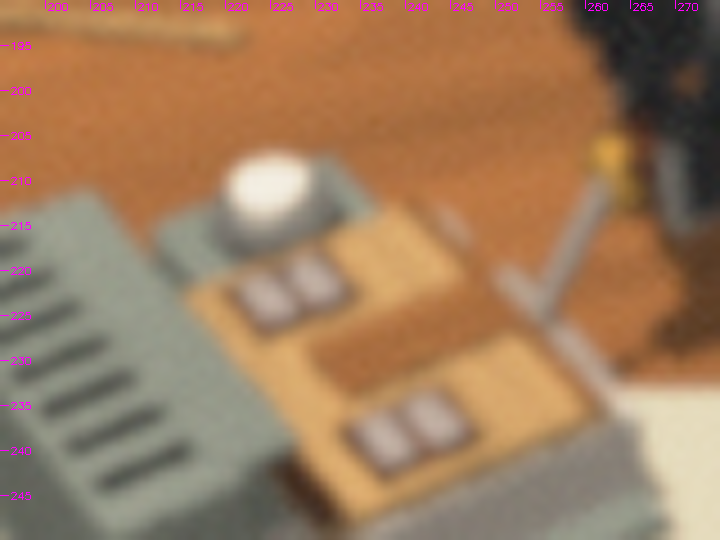

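Call:
{"method": "servo_tool", "body": {
  "increments": [
    {"gripper": 1, "dp": [3, 0, 0], "roll": 0},
    {"gripper": 1, "dp": [5, 0, 0], "roll": 0},
    {"gripper": 1, "dp": [5, 6, -0.1], "roll": 0},
    {"gripper": 1, "dp": [5, 16, -0.3], "roll": 0},
    {"gripper": 1, "dp": [5, 28, -0.6], "roll": 0}
  ]
}}

```text
t: 20.3
eef_pos: [0.5373, -0.1191, 0.057]
tcp_rot: [67.6, 90.0, 86.6]
contact_force: [0.3, -0.2, -1.2]
finger_gap: 0.0222
```

```bash
python3 st.py -111 0 0.06; python3 -c "
from h import *
for n in('scene',): snap(n,n[0]+'22')
crop('s22',195,190,275,250,9,'s22c',5)"
```

```text
tcp in stand -141.8 2.6 torque [0.04 0.03 0.01]
t 20.30 pos [ 0.5373 -0.1191  0.057 ] yaw -71.03 gap 0.0222 F [ 0.3 -0.2 -1.2]
q [-19.7  29.  102.6   0.   48.5 -38.7]  xaxis [ 0.e+00  2.e-04 -1.e+00]
dp [ -3.  -30.9  -1.9] roll -1.33 n>= 1.0
```

View pics/s22c.png

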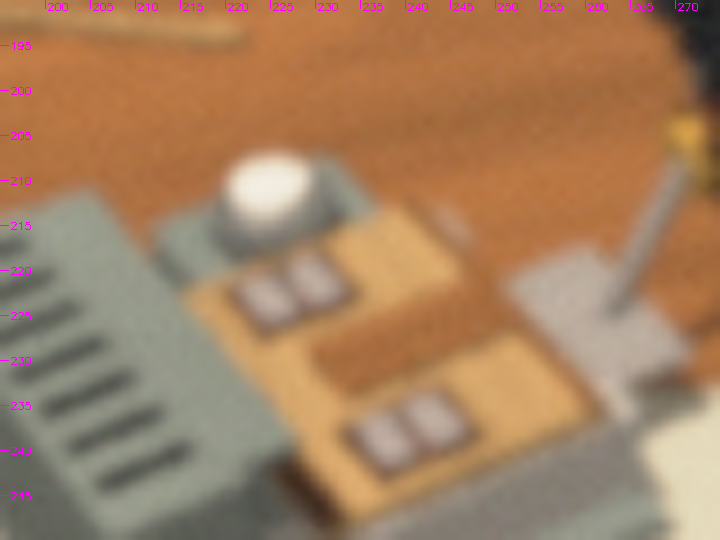

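Call:
{"method": "servo_tool", "body": {
  "increments": [
    {"gripper": 1, "dp": [0, 16, -0.4], "roll": 0},
    {"gripper": 1, "dp": [0, 36, -0.8], "roll": 0},
    {"gripper": 1, "dp": [0, 58, -1.3], "roll": 0},
    {"gripper": 1, "dp": [0, 80, -1.8], "roll": 0},
    {"gripper": 1, "dp": [-3, 100, -2.2], "roll": 0}
  ]
}}

```text
t: 20.77
eef_pos: [0.5011, -0.0237, 0.0598]
tcp_rot: [135.8, 89.9, 154.8]
contact_force: [0.0, 0.3, -0.8]
finger_gap: 0.0226
```

```bash
python3 st.py -245 0 0.06; python3 -c "
from h import *
for n in('scene','top','wrist'): snap(n,n[0]+'23')
crop('s23',170,150,310,255,5,'s23c',10)"
```

```text
tcp in stand -243.8 1.8 torque [0.11 0.02 0.01]
t 20.77 pos [ 0.5011 -0.0237  0.0598] yaw -70.96 gap 0.0226 F [ 0.   0.3 -0.8]
q [-10.6  25.9 108.6   0.   45.6 -29.7]  xaxis [-1.3e-03  6.0e-04 -1.0e+00]
dp [-0.2  1.2 -1.8] roll -1.26 n>= 1.0
```

View pics/s23c.png

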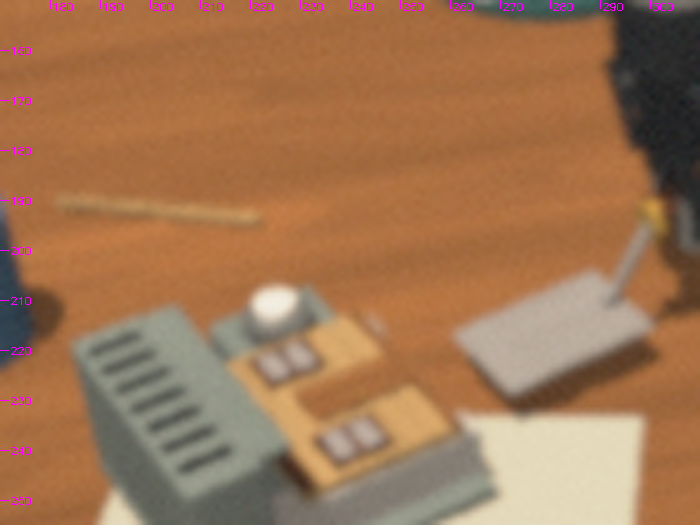

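View pics/t23.png

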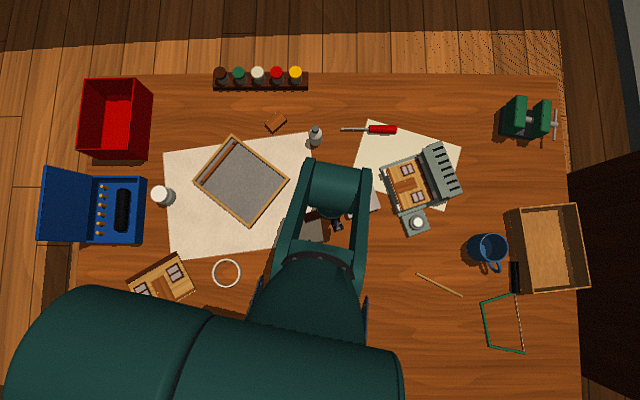

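```bash
python3 go.py 0.4535 -0.0640 0.11 -4.5
```

```text
t 20.92 pos [ 0.5015 -0.0238  0.0603] yaw -70.82 gap 0.0220 F [ 0.3 -0.4 -0.4]
q [-10.6  25.8 108.6   0.   45.6 -29.8]  xaxis [-7.e-04  3.e-04 -1.e+00]
dp [-49.7 -22.2 -58.6] roll -66.32 n>= 10.0
```

Call:
{"method": "servo_tool", "body": {
  "increments": [
    {"gripper": 1, "dp": [-30, 0, 0], "roll": 0},
    {"gripper": 1, "dp": [-50, -4, -10], "roll": -7},
    {"gripper": 1, "dp": [-50, -9, -22], "roll": -14},
    {"gripper": 1, "dp": [-50, -14, -35], "roll": -21},
    {"gripper": 1, "dp": [-50, -18, -46], "roll": -28}
  ]
}}

```text
t: 21.33
eef_pos: [0.4654, -0.0587, 0.1107]
tcp_rot: [-71.4, 89.9, -24.0]
contact_force: [-0.6, -0.5, -2.2]
finger_gap: 0.0225
```

Call:
{"method": "servo_tool", "body": {
  "increments": [
    {"gripper": 1, "dp": [0, 0, 0], "roll": -7},
    {"gripper": 1, "dp": [0, 0, 0], "roll": -14},
    {"gripper": 1, "dp": [0, 0, 0], "roll": -21},
    {"gripper": 1, "dp": [0, 0, 0], "roll": -28},
    {"gripper": 1, "dp": [0, 0, 0], "roll": -35}
  ]
}}

```text
t: 21.75
eef_pos: [0.4656, -0.0583, 0.1102]
tcp_rot: [-108.0, 89.9, -25.7]
contact_force: [-0.0, 0.6, -1.0]
finger_gap: 0.0226
```

```bash
python3 go.py 0.4535 -0.0640 0.05 -4.5
```

```text
t 21.75 pos [ 0.4656 -0.0583  0.1102] yaw -7.65 gap 0.0226 F [-0.   0.6 -1. ]
q [-15.6  19.  110.2  -0.   50.7 -97.9]  xaxis [ 9.e-04 -4.e-04 -1.e+00]
dp [60.2 11.3 -7.2] roll -3.15 n>= 2.0
```

Call:
{"method": "servo_tool", "body": {
  "increments": [
    {"gripper": 1, "dp": [25, 5, -3], "roll": -2},
    {"gripper": 1, "dp": [50, 8, -5], "roll": -3},
    {"gripper": 1, "dp": [65, 10, -6], "roll": -3},
    {"gripper": 1, "dp": [70, 11, -7], "roll": -3},
    {"gripper": 1, "dp": [73, 11, -7], "roll": -3}
  ],
  "squeeze": 30
}}

```text
t: 22.17
eef_pos: [0.4528, -0.0634, 0.0364]
tcp_rot: [80.8, 89.9, 165.8]
contact_force: [-0.1, 0.3, -1.6]
finger_gap: 0.0224
```

Call:
{"method": "servo_tool", "body": {
  "increments": [
    {"gripper": 1, "dp": [2, 0, 0], "roll": 0},
    {"gripper": 1, "dp": [4, 0, 0], "roll": 0},
    {"gripper": 1, "dp": [6, 0, 0], "roll": 0}
  ]
}}

```text
t: 22.42
eef_pos: [0.4544, -0.0635, 0.0318]
tcp_rot: [-100.4, 89.9, -15.4]
contact_force: [-3.6, -0.7, 4.7]
finger_gap: 0.0224
```

```bash
python3 go.py 0.4535 -0.0640 0.03 -4.5; python3 -c "
from h import *
snap('scene','s24'); crop('s24',230,140,350,240,6,'s24c',10)
snap('wrist','w24'); crop('w24',270,80,370,240,4,'w24c',10)"
```

```text
t 22.42 pos [ 0.4544 -0.0635  0.0318] yaw -4.98 gap 0.0224 F [-3.6 -0.7  4.7]
q [ -16.6   26.4  115.2    0.    38.3 -101.6]  xaxis [ 2.e-03 -5.e-04 -1.e+00]
dp [ 1.8  0.8 -0.5] roll -0.48 n>= 1.0
```

View pics/s24c.png

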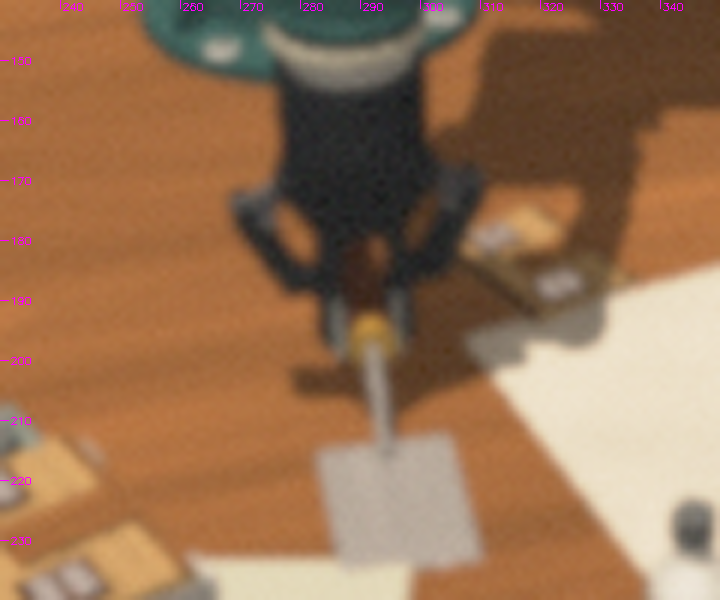

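View pics/w24c.png

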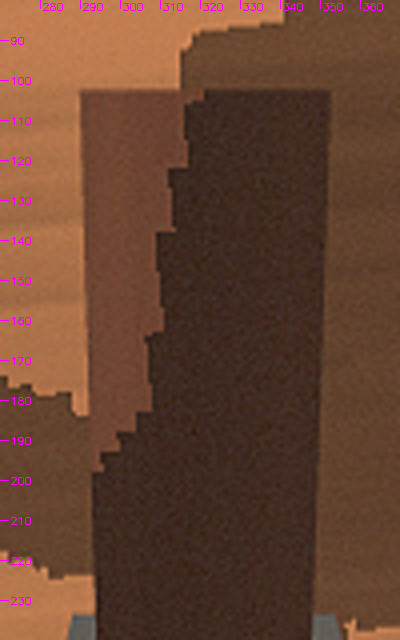

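Call:
{"method": "servo_tool", "body": {
  "increments": [
    {"gripper": 1, "dp": [1, 0, 0], "roll": 0},
    {"gripper": 1, "dp": [2, 0, 0], "roll": 0},
    {"gripper": 0.4, "dp": [2, 0, 0], "roll": 0},
    {"gripper": 0.2, "dp": [2, 0, 0], "roll": 0},
    {"gripper": 0.2, "dp": [2, 0, 0], "roll": 0}
  ]
}}

```text
t: 22.93
eef_pos: [0.4538, -0.0633, 0.0293]
tcp_rot: [-89.5, 90.0, -4.5]
contact_force: [-0.0, -0.3, 1.4]
finger_gap: 0.0575
```

Call:
{"method": "servo_tool", "body": {
  "increments": [
    {"gripper": 0.2, "dp": [0, 0, 0], "roll": 0},
    {"gripper": 0.2, "dp": [0, 0, 0], "roll": 0},
    {"gripper": 0.2, "dp": [-15, 0, 0], "roll": 0},
    {"gripper": 0.2, "dp": [-55, 0, 0], "roll": 0},
    {"gripper": 0.2, "dp": [-95, 0, 0], "roll": 0}
  ]
}}

```text
t: 23.35
eef_pos: [0.4515, -0.0627, 0.1238]
tcp_rot: [77.1, 89.7, 162.1]
contact_force: [0.6, -1.1, 1.0]
finger_gap: 0.0681
```

```bash
python3 go.py 0.4707 -0.2733 0.13 -40; python3 -c "
from h import *
snap('scene','s25'); crop('s25',180,140,340,260,5,'s25c',10)
snap('wrist','w25')"
```

```text
t 23.35 pos [ 0.4515 -0.0627  0.1238] yaw -4.98 gap 0.0681 F [ 0.6 -1.1  1. ]
q [ -16.6   17.   110.8    0.    52.5 -101.6]  xaxis [-0.0049  0.0016 -1.    ]
dp [  -6.6  -37.3 -208.1] roll 35.02 n>= 6.0
```

View pics/s25c.png

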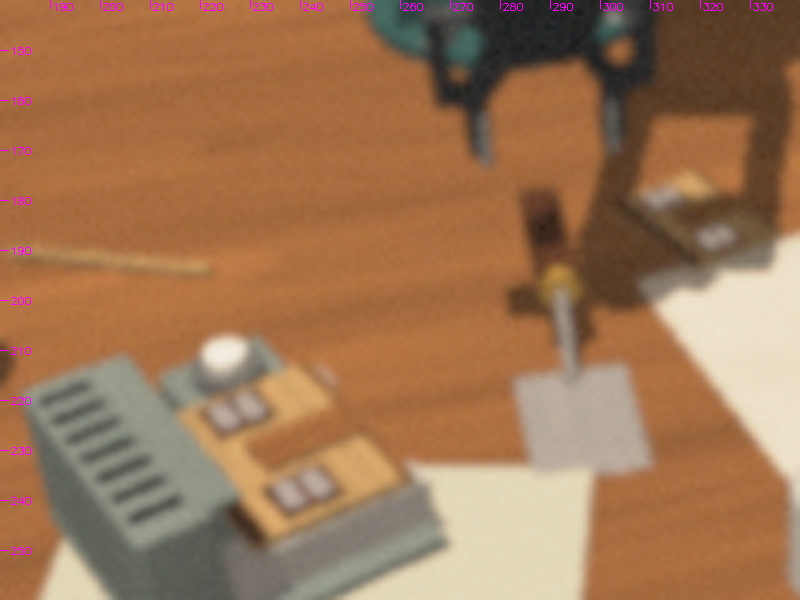

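View pics/w25.png

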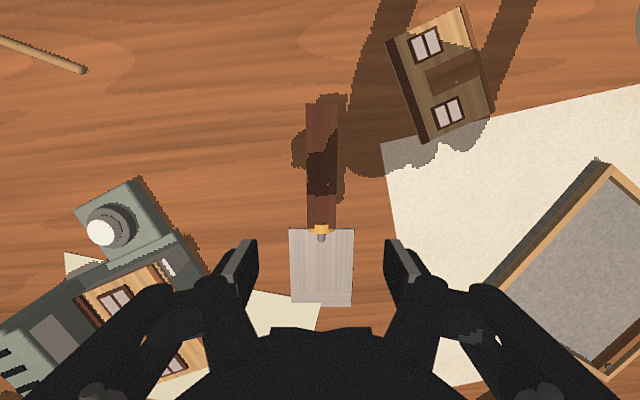

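```bash
python3 go.py 0.66 -0.12 0.2 -5
```

```text
t 23.45 pos [ 0.4574 -0.0644  0.1291] yaw -4.97 gap 0.0683 F [ 1.1 -0.1 -0. ]
q [ -16.6   16.6  110.4    0.    52.4 -101.6]  xaxis [ 0.0096 -0.0027 -0.9999]
dp [ -68.8 -207.3  -38. ] roll 0.03 n>= 6.0
```

Call:
{"method": "servo_tool", "body": {
  "increments": [
    {"gripper": 1, "dp": [-40, -20, -4], "roll": 0},
    {"gripper": 1, "dp": [-69, -207, -38], "roll": 0},
    {"gripper": 1, "dp": [-69, -207, -38], "roll": 0},
    {"gripper": 1, "dp": [-69, -207, -38], "roll": 0},
    {"gripper": 1, "dp": [-69, -207, -38], "roll": 0}
  ]
}}

```text
t: 23.87
eef_pos: [0.6315, -0.1122, 0.1887]
tcp_rot: [35.8, 90.0, 120.9]
contact_force: [0.8, -0.1, -0.7]
finger_gap: 0.0075
```

Call:
{"method": "servo_tool", "body": {
  "increments": [
    {"gripper": 1, "dp": [0, -38, -7], "roll": 0},
    {"gripper": 1, "dp": [0, -38, -7], "roll": 0},
    {"gripper": 1, "dp": [0, -38, -7], "roll": 0}
  ]
}}

```text
t: 24.12
eef_pos: [0.6687, -0.1227, 0.1871]
tcp_rot: [74.6, 90.0, 159.7]
contact_force: [-0.9, -0.4, -1.2]
finger_gap: 0.0002
```

```bash
python3 go.py 0.4707 -0.2733 0.13 -40; python3 -c "
from h import *
snap('wrist','w26');crop('w26',60,20,300,220,3,'w26c',20)"
```

```text
t 24.12 pos [ 0.6687 -0.1227  0.1871] yaw -4.98 gap 0.0002 F [-0.9 -0.4 -1.2]
q [ -16.2   29.2   78.7    0.    72.1 -101.2]  xaxis [-6.e-04  2.e-04 -1.e+00]
dp [  57.2  184.1 -167.2] roll 35.02 n>= 7.0
```

View pics/w26c.png

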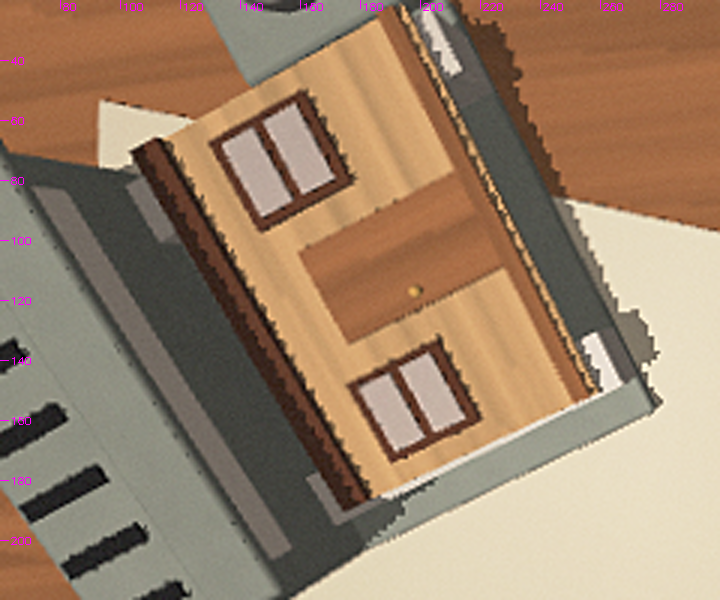

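Run:
```python
from fit import *
d=load("w26")
c=lambda L:[(60+a/3,20+b/3) for a,b in L]
S=fit(d,[(-60,45,40),(-60,65,40),(-60,-45,40),(60,-45,40),(60,45,40),(60,65,40)],c([(598,332),(630,380),(463,70),(165,243),(305,475),(340,525)]),[.584,-.253,-1.21])
F=fit(d,[(-50,-65,42),(-50,65,42),(50,-65,51),(50,65,51)],c([(405,8),(597,400),(135,152),(345,510)]),[.584,-.253,-1.21])
print(S,F); a=np.radians(S[1]); e=F[0]-S[0]
print("rel mm",e@[np.cos(a),np.sin(a)]*1000,e@[-np.sin(a),np.cos(a)]*1000,F[1]-S[1])
```

```text
(array([ 0.5836, -0.2526]), np.float64(-69.7), np.float64(1.4)) (array([ 0.5808, -0.2516]), np.float64(-71.11), np.float64(2.26))
rel mm -1.9093087590170235 -2.27915336534008 -1.4099999999999966
```

Call:
{"method": "servo_tool", "body": {
  "increments": [
    {"gripper": 1, "dp": [0, 184, -167], "roll": -25},
    {"gripper": 1, "dp": [0, 184, -167], "roll": -25},
    {"gripper": 1, "dp": [0, 184, -167], "roll": -25},
    {"gripper": 1, "dp": [0, 184, -167], "roll": -25},
    {"gripper": 1, "dp": [0, 184, -167], "roll": -25}
  ]
}}

```text
t: 24.58
eef_pos: [0.4982, -0.2472, 0.1881]
tcp_rot: [37.2, 89.9, 147.5]
contact_force: [-0.5, -0.1, 0.1]
finger_gap: -0.0
```

Call:
{"method": "servo_tool", "body": {
  "increments": [
    {"gripper": 1, "dp": [0, 0, 0], "roll": 0}
  ]
}}

```text
t: 24.67
eef_pos: [0.494, -0.2498, 0.1879]
tcp_rot: [66.6, 89.6, 176.4]
contact_force: [-0.8, 0.4, 0.4]
finger_gap: -0.0004
```

```bash
python3 go.py 0.4707 -0.2733 0.07 20.3
```

```text
t 24.67 pos [ 0.494  -0.2498  0.1879] yaw 19.83 gap -0.0004 F [-0.8  0.4  0.4]
q [ -33.9   19.5   95.1   -0.2   65.8 -143.6]  xaxis [-6.3e-03  4.0e-04 -1.0e+00]
dp [118.   29.2 -14.5] roll -0.47 n>= 3.0
```

Call:
{"method": "servo_tool", "body": {
  "increments": [
    {"gripper": 1, "dp": [0, 29, -14.5], "roll": 0},
    {"gripper": 1, "dp": [35, 29, -14.5], "roll": 0},
    {"gripper": 1, "dp": [70, 29, -14.5], "roll": 0},
    {"gripper": 1, "dp": [100, 29, -14.5], "roll": 0},
    {"gripper": 1, "dp": [110, 29, -14.5], "roll": 0}
  ]
}}

```text
t: 25.08
eef_pos: [0.4757, -0.2686, 0.0749]
tcp_rot: [31.6, 89.5, 141.6]
contact_force: [-1.1, 0.7, -0.3]
finger_gap: 0.0004
```

Call:
{"method": "servo_tool", "body": {
  "increments": [
    {"gripper": 1, "dp": [0, 0, 0], "roll": 0}
  ]
}}

```text
t: 25.17
eef_pos: [0.4767, -0.2691, 0.0761]
tcp_rot: [32.1, 89.6, 142.1]
contact_force: [0.7, 0.6, -0.5]
finger_gap: -0.0
```

```bash
python3 go.py 0.4707 -0.2733 0.035 20.3; python3 -c "
from h import *
snap('scene','s27'); crop('s27',180,150,300,250,6,'s27c',10)"
```

```text
t 25.17 pos [ 0.4767 -0.2691  0.0761] yaw 20.02 gap -0.0000 F [ 0.7  0.6 -0.5]
q [ -36.7   27.3  101.9    0.    51.3 -146.7]  xaxis [-0.0055  0.0043 -1.    ]
dp [41.1  6.9 -2.1] roll -0.28 n>= 2.0
```

View pics/s27c.png

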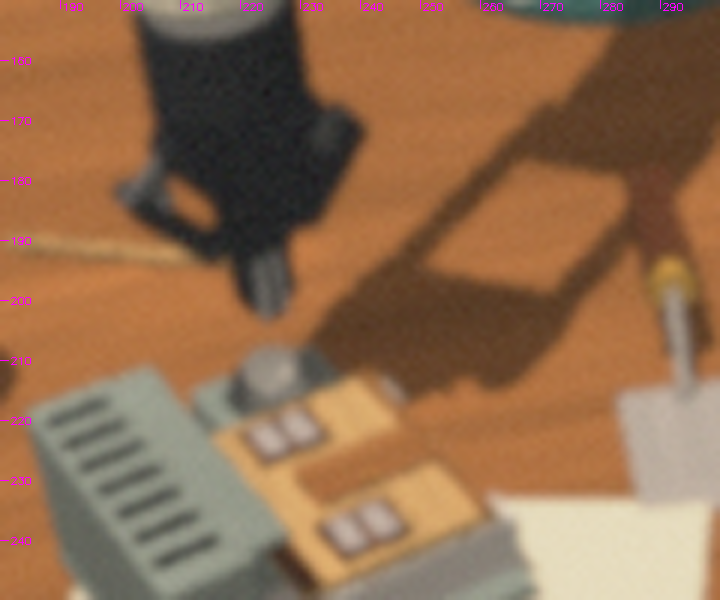

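Call:
{"method": "servo_tool", "body": {
  "increments": [
    {"gripper": 1, "dp": [10, 6, -2], "roll": 0},
    {"gripper": 1, "dp": [22, 6, -2], "roll": 0},
    {"gripper": 1, "dp": [30, 6, -2], "roll": 0},
    {"gripper": 1, "dp": [32, 6, -2], "roll": 0}
  ]
}}

```text
t: 25.55
eef_pos: [0.4745, -0.2756, 0.0464]
tcp_rot: [-129.7, 90.0, -19.7]
contact_force: [-0.2, -0.4, -0.3]
finger_gap: 0.0002
```

```bash
python3 go.py 0.4707 -0.2733 0.036 20.3
```

```text
t 25.55 pos [ 0.4745 -0.2756  0.0464] yaw 20.02 gap 0.0002 F [-0.2 -0.4 -0.3]
q [ -37.4   29.8  103.2    0.    47.  -147.4]  xaxis [ 1.e-04 -0.e+00 -1.e+00]
dp [10.4  2.8  3.5] roll -0.28 n>= 1.0
```

Call:
{"method": "servo_tool", "body": {
  "increments": [
    {"gripper": 1, "dp": [2, 3, 3.5], "roll": 0},
    {"gripper": 1, "dp": [5, 3, 3.5], "roll": 0},
    {"gripper": 1, "dp": [8, 3, 3.5], "roll": 0},
    {"gripper": 1, "dp": [9.5, 3, 3.5], "roll": 0}
  ]
}}

```text
t: 25.88
eef_pos: [0.4703, -0.2731, 0.0372]
tcp_rot: [32.2, 90.0, 142.2]
contact_force: [-0.9, 1.1, 5.2]
finger_gap: -0.0
```

```bash
python3 go.py 0.4707 -0.2733 0.036 20.3
```

```text
t 25.88 pos [ 0.4703 -0.2731  0.0372] yaw 20.03 gap -0.0000 F [-0.9  1.1  5.2]
q [ -37.4   30.4  104.1    0.    45.5 -147.5]  xaxis [-4.e-04  3.e-04 -1.e+00]
dp [ 1.2 -0.3 -0.4] roll -0.27 n>= 1.0
```

Call:
{"method": "servo_tool", "body": {
  "increments": [
    {"gripper": 1, "dp": [1, 0, 0], "roll": 0},
    {"gripper": 1, "dp": [2, 0, 0], "roll": 0},
    {"gripper": 1, "dp": [2, 0, 0], "roll": 0}
  ]
}}

```text
t: 26.13
eef_pos: [0.4703, -0.2731, 0.0359]
tcp_rot: [36.5, 90.0, 146.6]
contact_force: [-3.8, 2.3, 11.6]
finger_gap: 0.0001
```

```bash
python3 go.py 0.4707 -0.2733 0.036 20.3
```

```text
t 26.13 pos [ 0.4703 -0.2731  0.0359] yaw 20.03 gap 0.0001 F [-3.8  2.3 11.6]
q [ -37.4   30.5  104.2   -0.    45.4 -147.4]  xaxis [-5.e-04  3.e-04 -1.e+00]
dp [-0.1 -0.3 -0.3] roll -0.27 n>= 1.0
```

Call:
{"method": "servo_tool", "body": {
  "increments": [
    {"gripper": 1, "dp": [1, 0, 0], "roll": 0},
    {"gripper": 1, "dp": [1, 0, 0], "roll": 0}
  ]
}}

```text
t: 26.3
eef_pos: [0.4704, -0.2731, 0.0358]
tcp_rot: [52.7, 90.0, 162.8]
contact_force: [-5.9, 3.5, 20.8]
finger_gap: 0.0
```

Call:
{"method": "servo_tool", "body": {
  "increments": [
    {"gripper": 1, "dp": [-8, 0, 0], "roll": 0},
    {"gripper": 1, "dp": [-25, 0, 0], "roll": 0},
    {"gripper": 1, "dp": [-60, 0, 0], "roll": 0},
    {"gripper": 1, "dp": [-100, 0, 0], "roll": 0},
    {"gripper": 1, "dp": [-140, 0, 0], "roll": 0}
  ]
}}

```text
t: 26.72
eef_pos: [0.4703, -0.273, 0.1751]
tcp_rot: [23.8, 89.9, 133.9]
contact_force: [1.3, -0.2, -1.2]
finger_gap: 0.0002
```

Call:
{"method": "servo_tool", "body": {
  "increments": [
    {"gripper": 1, "dp": [-20, 60, -40], "roll": 0},
    {"gripper": 1, "dp": [-20, 60, -60], "roll": 0},
    {"gripper": 1, "dp": [-20, 60, -60], "roll": 0},
    {"gripper": 1, "dp": [-20, 60, -60], "roll": 0},
    {"gripper": 1, "dp": [-20, 60, -60], "roll": 0}
  ]
}}

```text
t: 27.13
eef_pos: [0.4346, -0.35, 0.1936]
tcp_rot: [-24.7, 89.9, 85.2]
contact_force: [0.0, 0.8, -0.1]
finger_gap: 0.0003
```

```bash
python3 go.py 0.4707 -0.2733 0.2 20.3; python3 -c "
from h import *
snap('scene','s30'); crop('s30',170,150,330,260,5,'s30c',10); snap('top','t30')"
```

```text
t 27.13 pos [ 0.4346 -0.35    0.1936] yaw 19.94 gap 0.0003 F [ 0.   0.8 -0.1]
q [ -46.    19.3   94.4    0.    66.4 -155.9]  xaxis [ 1.e-04  1.e-03 -1.e+00]
dp [ -6.3 -60.1  59.9] roll -0.36 n>= 3.0
```

View pics/s30c.png

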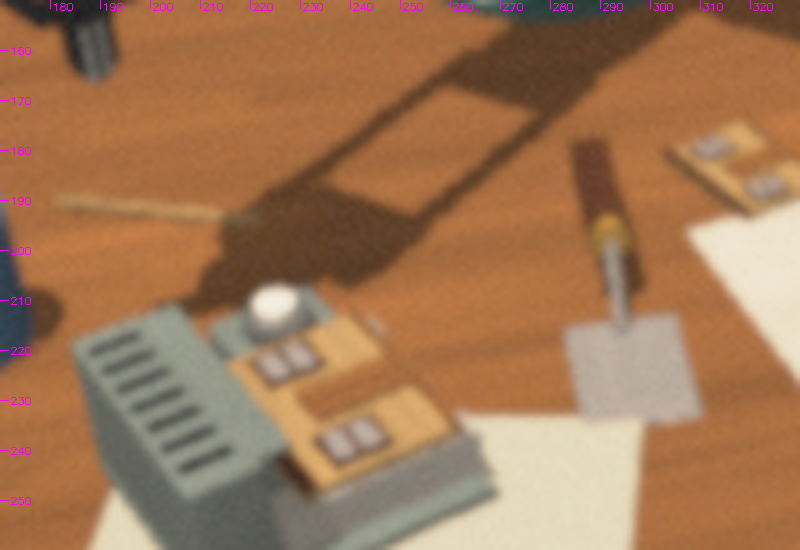

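View pics/t30.png

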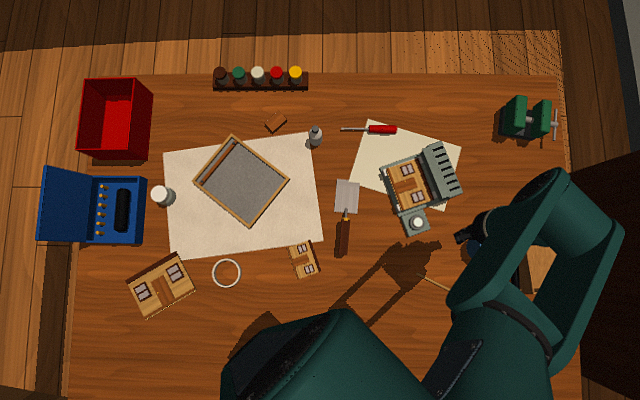

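```bash
python3 -c "
from rig import hand_in
print(hand_in())"
```

```text
the job is handed in; nothing more can be done
None
```

I finished the job and handed it in at about 27 s of the 72 s allowed. The house front is on the curing stand's rails, windows up and eaves towards the housing, and the start button has been pressed.

- **Getting under the front:** The tool can't tilt, so I tipped the spatula about 12° nose-down in the grip by pressing its handle end on the top of the stand's housing. I brought it in over the near rim, pushed the front up to the stop bar with about 1–6 N and levelled the blade under it. At the end of the slide the force briefly rose to about 23 N, probably because the sill met the foot of the shank. I backed off straight away, and the gripper never touched the front.
- **Placing it:** I lowered the front onto the rails in steps and drew the spatula out without moving it. The wrist-camera check put it about 2 mm back and 2 mm to the side of centre, turned about 1.4°. That check fits to about 2 pixels.
- **Spatula:** It lies flat on its blade near its original spot, clear of the tray and the stand.
- **Button:** It reached the bottom at about 36 mm height, with about 21 N at the end. The last picture looks like it has sprung back, but that is judged by eye only.

One check disagreed: the scene-camera estimates of the front's turn on the blade ranged from −0.4° to 2.9°. I corrected by 1.2°, and the small turn left on the rails may come from that.

In the last top picture the visible bystanders are where they started. The mug was mostly hidden under the arm, so I couldn't confirm it there, but the gripper stayed well above it.

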